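# Stack a clutch disc and separator on a splined hub

## Task

Build up the clutch pack on the splined hub: first slide the smaller, lined friction disc down the splines with its tab, as nearly as the splines allow, towards the end of the fixture that has the upright post, then the larger plain separator plate on top of it with its tab pointing the opposite way. Find the splines by feel and never force the plates: both must end fully home, flat, and let go. Leave the spanner, the tin and the bearing where they are.

Things in the scene. Friction and masses are not known exactly. Their poses are not given: they have to be found in the camera images.
- fixture: Grey steel base 190 x 100 x 12 mm, fixed to the bench, the splined hub in its middle. Origin: underside centre, on the hub axis; x along its length to the end with the upright post, z up. A plate or finger pressing on base or hub, or plate on plate, with over 40 N counts as forcing. It does not show how the hub is turned
- hub_ribs (a point): On the hub axis, level with the rib tops, 60 mm above the bench; axes as the base's. Four ribs 90 degrees apart, 8 mm wide, 20 mm tall, 38 mm across, top 1.5 mm bevelled to 5.6 mm width, on a 27 mm core. The hub stands turned from the base's axes by an unknown angle up to 0.60 rad either way, not measured: feel or see it. It is stiff (2 N m). A plate whose notches miss the ribs stops on top
- hub_nose (a point): Top of the hub's nose on its axis, 76 mm above the bench; 14 mm diameter there, tapering out to 27 mm at 63 mm height, so it centres a plate lowered over it before the plate meets the rib tops
- hub_seat (a point): On the hub axis at the top of the hub's round shoulder (46 mm diameter), 40 mm above the bench, where the disc's underside rests when home; axes as the base's. The shoulder turns with the hub; its own tab, 12 mm wide, reaches 39 mm from the axis on the side away from the post, in line with a rib
- post (a point): Top of the upright steel post on the base, 16 mm diameter, 40 mm above the bench, 78 mm from the hub axis
- disc_center (a point): Centre, half-way up, of the friction disc: steel octagon 52 mm across flats, 6 mm thick, 90 g, lining blocks round its rim. x points to its only tab (12 mm wide, standing out 15 mm), z up. Grip across the flats at +y and -y (29 mm long). Starts on a round stand 40 mm wide, 25 mm tall, tab away from the robot +-0.6 rad. Home, its centre is 43 mm up
- disc_tab (a point): Middle of the friction disc's tab, 34 mm from its centre. The disc's bore is 29.5 mm in diameter with four notches along its +x, -x, +y and -y, 11 mm wide, reaching 20.5 mm from the centre
- separator_center (a point): Centre, half-way up, of the separator: plain steel octagon 64 mm across flats, 6 mm thick, 140 g. x points to its only tab (12 mm wide, standing out 15 mm), z up. Grip across the flats at +y and -y (36 mm long); fingers then pass outside the disc. Starts on a stand like the disc's, tab away from the robot +-0.6 rad. Home on the disc, its centre is 49 mm up
- separator_tab (a point): Middle of the separator's tab, 40 mm from its centre. Bore and notches are the same as the disc's
- spanner: Bystander: steel spanner 160 mm long, 8 mm thick, flat on the bench. Origin under its middle, x along it
- tin: Bystander: dark steel tin, 60 mm diameter, 60 mm tall. Origin at the centre of its underside
- bearing: Bystander: steel bearing ring, 52 mm outer and 24 mm inner diameter, 15 mm tall. Origin at the centre of its underside
There are look-alikes about, which are no part of the job. What is shaped like the part that bears separator_center but red is not meant.

How it is judged:
By the outcome, as a careful person would: the job done as asked, in the order asked, and still so for the second after the job is handed in, with the robot touching nothing.
It also fails if it takes over 72 s, if anything falls off the work surface, if the arm or the gripper's body presses on something with over 40 N, if the wrist force passes 120 N, or if a joint passes its speed limit or range.

## Robot

A 6-joint arm with a two-finger parallel gripper is mounted at the origin on the work surface. World frame = base frame: x ahead of the robot, y to its left, z up, the work surface at z = 0. Lengths are in m, angles in degrees, forces in N, time in s.
With the tool pointing down it reaches from about 0.25 to 0.8 m from the base axis. Payload 8.5 kg.
Tool frame: the origin (TCP) lies at the very end of the fingers, on their centre line; the grasp point (between the pads) lies 19 mm behind it; z points along the fingers, x is the direction in which the jaws open and shut, and the axes are right-handed (so a half turn about z gives the same grasp; the last joint's range is limited). The gripper opens to 85 mm and grips with 20 to 120 N. Pads are 22 mm wide; open, the fingers measure 114 mm over their backs; the gripper's body (76 mm by 85 mm) begins 54 mm behind the grasp point. The pads swing forward as they close: fully open they stand 13 mm farther back than shut.
Start: joints at [-71.963, 13.648, -0.773, 75.585, 0, 90], TCP at [0.163, -0.499, 0.198] pointing down, gripper open.
Joint ranges: [-152.45, 152.45], [-59.26, 108.67], [-65.41, 83.53], [-104.44, 129.93], [-82.83, 76.93], [-180, 180]. Speed limits (degrees/s): [127.2, 127.2, 159.86, 180, 180, 180].

## Interface

Orientations are given as a 3x3 rotation matrix whose columns are the frame's x, y, z axes.
In Python, from cell import env gives the robot as it stands.
- The arm moves only by the shell command python3 -m inch 'ROWS' [FORCE]. ROWS is JSON, a list of rows, each an object with "xyz": the shift along the tool's x, y, z in mm, a list of three; "delta_rot": the turn, a rotation vector about the tool's x, y, z in degrees, a list of three; "grip": the opening, from -1 (shut) to 1 (fully open). In form: [{"xyz": [dx, dy, dz], "delta_rot": [wx, wy, wz], "grip": grip}, ...]. A call has exactly 5 rows; each row is the pose to reach, as a shift and turn from the pose commanded when the call began, along the tool's axes at that moment; what a row does not reach only later rows make up. A row lasts 1/12 s, in which the tool goes at most 41.7 mm and 7.16 degrees, less where a joint would pass 70% of its speed; a pose out of reach is approached as far as the arm can. A call with a gripper value outside its range is refused whole. The fingers move at their own pace and stop on an object; FORCE is the grip in N (left out, the last holds). Time passes only in rows, so rows that repeat a pose let the fingers close, or fill a call up. It gives the time, the measured TCP pose, the force and the opening at its end, in the units of the state.
- env.get_state(): the state, without advancing time (a new reading comes with each control period).
- env.capture(name): name is "scene" or "top"; returns the picture (400x640x3 uint8, red, green, blue); there is no depth.
- env.calibration(name): a dict with "intrinsics" (3x3 intrinsics, pixels), "R" (3x3) and "t" (3): a world point X has camera coordinates R X + t. Camera axes: x right, y down, z forward; pixel columns grow to the right and rows downward; lengths in m; the calibration is good to about 2 mm. A picture is of the moment at which its call begins. calibration takes no time and is no camera call.
- env.job_done(): hands the job in, once; it reports no verdict.
The state is a dict: "clock": time; "qpos": joint angles; "joint_vel": joint speeds; "joint_efforts": joint torques, N m; "ee_pos": TCP position; "tcp_rot": TCP orientation; "force": force on the tool from outside, world axes, zero at the start; "ft_torque": the same for the moment, N m; "width": finger opening in m.
Only numpy, scipy, OpenCV 4.12 (cv2) and the standard library are available. Lean on these libraries where they do the work, as an engineer would, in place of code of your own. Each camera call takes 0.05 s, during which the arm holds its last target.

## Working session

There is one attempt and no reset: what is moved stays moved. The work goes in short steps, Python scripts to look and compute and a shell command to move; the robot and the scene stay as the last step left them, time stands still between calls to the robot, and variables do not carry over. Pictures are saved under pics/ and viewed, and the job is handed in when it is done.

```bash
mkdir -p pics; ls; python3 - <<'E'
from cell import env
import cv2
s=env.get_state();print(s)
for n in("scene","top"):
    im=env.capture(n);cv2.imwrite(f"pics/{n}0.png",im[:,:,::-1]);c=env.calibration(n);print(n,c)
E
```

```text
pics
{'clock': 0.0, 'qpos': array([-7.19635329e+01,  1.36807441e+01, -8.15988831e-01,  7.55843812e+01,
        2.06509488e-03,  8.99992526e+01]), 'joint_vel': array([-0.02721991, -0.05088431,  0.0553367 , -0.06729576, -0.06167463,
       -0.01687297]), 'joint_efforts': array([ 3.27229653e-03, -5.38784266e+01,  3.46433151e+01,  1.84698589e-02,
        3.05441927e-04, -1.41111076e-05]), 'ee_pos': array([ 0.16242241, -0.49876474,  0.19738609]), 'tcp_rot': array([[ 3.09634344e-01, -9.50855620e-01, -4.04062954e-04],
       [-9.50854652e-01, -3.09634606e-01,  1.35729865e-03],
       [-1.41570692e-03, -3.60611358e-05, -9.99998997e-01]]), 'force': array([-0.56622445, -0.5440182 , -0.19374085]), 'ft_torque': array([ 0.07031679, -0.00551169, -0.02259099]), 'width': 0.08530523145260874}
scene {'intrinsics': array([[367.52772049,   0.        , 316.20757346],
       [  0.        , 367.52772049, 206.28759468],
       [  0.        ,   0.        ,   1.        ]]), 'R': array([[-0.73373461,  0.67931592, -0.01278295],
       [ 0.54150356,  0.57331178, -0.6148882 ],
       [-0.41037472, -0.45808677, -0.78851069]]), 't': array([ 0.46090253, -0.26103803,  1.11305844])}
top {'intrinsics': array([[363.46629826,   0.        , 320.78788771],
       [  0.        , 363.46629826, 204.38348925],
       [  0.        ,   0.        ,   1.        ]]), 'R': array([[ 1.91336587e-04, -9.99997446e-01,  2.25200662e-03],
       [-9.85098459e-01, -5.75810341e-04, -1.71990388e-01],
       [ 1.71991246e-01, -2.18554020e-03, -9.85096054e-01]]), 't': array([-0.05226225,  0.57873067,  0.9219043 ])}
```

View pics/scene0.png

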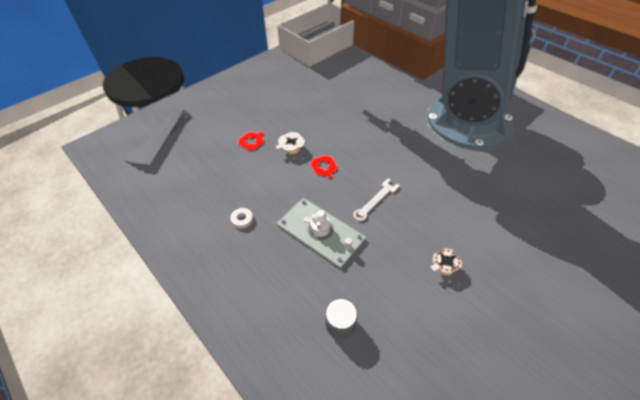

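View pics/top0.png

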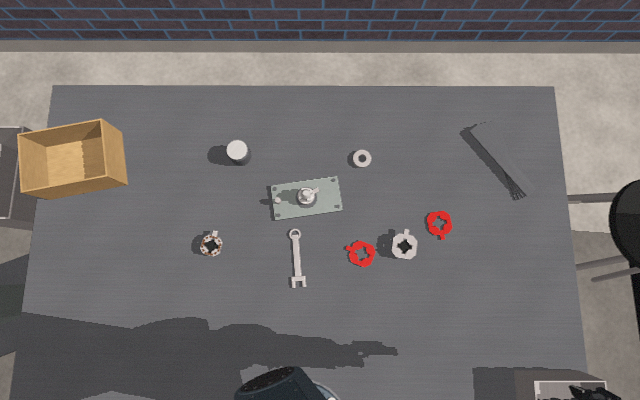

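Candidates in the top view:
- **Lined disc:** only the octagon with blocks at (210,244).
- **Separator:** plain steel octagon at (404,246). The red octagons at (361,254) and (439,224) are look-alikes, and the bearing ring at (362,158) is a bystander.

I'll check these in close crops.

```bash
python3 - <<'E'
import cv2,numpy as np
t=cv2.imread("pics/top0.png")
def c(im,x,y,r=24,s=380): return cv2.resize(im[y-r:y+r,x-r:x+r],(s,s),interpolation=cv2.INTER_CUBIC)
s=cv2.imread("pics/scene0.png")
cv2.imwrite("pics/crop1.png",np.hstack([c(t,210,244),c(t,404,246)]))
cv2.imwrite("pics/crop2.png",np.hstack([c(t,306,198,42),c(s,322,232,50)]))
E
```

```text
(no output)
```

View pics/crop1.png

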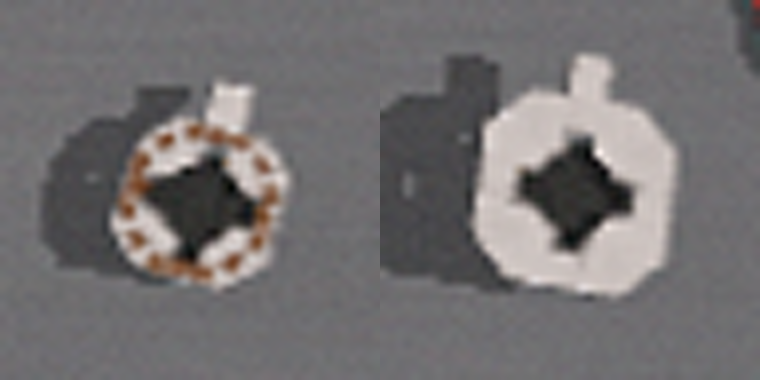

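View pics/crop2.png

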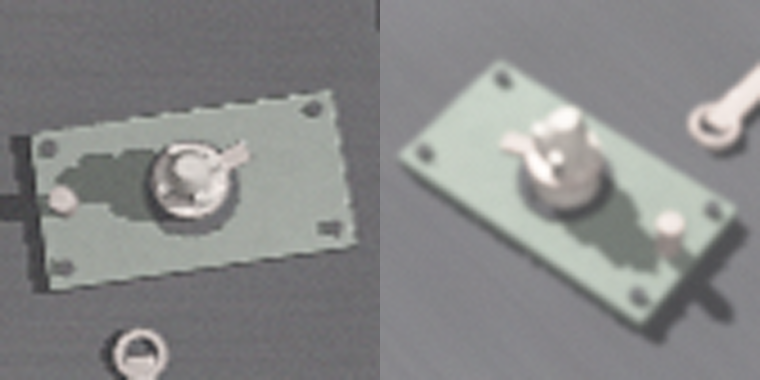

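```bash
cat > h.py <<'E'
import numpy as np,cv2
from scipy.optimize import minimize
from cell import env
K={n:env.calibration(n) for n in("scene","top")}
def proj(n,X):
    c=K[n];p=np.asarray(X)@c["R"].T+c["t"];q=p@c["intrinsics"].T;return q[:,:2]/q[:,2:]
def back(n,uv,z):
    c=K[n];d=c["R"].T@np.linalg.inv(c["intrinsics"])@np.array([*uv,1.]);o=-c["R"].T@c["t"];return o+d*(z-o[2])/d[2]
def plate(af,tabw=12,tabl=15):
    a=af/2;k=a*np.tan(np.pi/8);w=tabw/2
    return np.array([[a,-k],[a,-w],[a+tabl,-w],[a+tabl,w],[a,w],[a,k],[k,a],[-k,a],[-a,k],[-a,-k],[-k,-a],[k,-a]])/1000
def rect(l,w): return np.array([[l,w],[-l,w],[-l,-w],[l,-w]])/2000
def place(P,x,y,th,z):
    c,s=np.cos(th),np.sin(th);return np.c_[P@np.array([[c,s],[-s,c]])+[x,y],np.full(len(P),z)]
def render(n,polys,box,S=8):
    x0,y0,x1,y1=box;m=np.zeros(((y1-y0)*S,(x1-x0)*S),np.uint8)
    for X in polys:
        q=(proj(n,X)-[x0-.5,y0-.5])*S-.5
        cv2.fillPoly(m,[np.round(q*16).astype(np.int32)],255,shift=4)
    return cv2.resize(m,(x1-x0,y1-y0),interpolation=cv2.INTER_AREA)/255.
def fit(n,alpha,box,f,x0):
    L=lambda p:((render(n,f(p),box)-alpha)**2).sum()
    best=None
    for d in(-.3,-.15,0,.15,.3):
        q=np.array(x0,float);q[2]+=d
        S=np.vstack([q]+[q+v for v in np.diag([.005,.005,.1])])
        r=minimize(L,q,method="Nelder-Mead",options=dict(initial_simplex=S,xatol=1e-5,fatol=1e-4,maxiter=400))
        if best is None or r.fun<best.fun: best=r
    return best
E
cat > m1.py <<'E'
from h import *
import sys
ims={n:cv2.imread(f"pics/{n}0.png").astype(float) for n in("scene","top")}
def conv(a): return np.clip(a,0,1)
# hub-tabs / plates: bright alpha
for name,af,pt in(("disc",52,{"top":(210,244),"scene":(447,260)}),("sep",64,{"top":(404,246),"scene":(291,142)})):
  for n in("top","scene"):
    u,v=pt[n];r=26 if n=="top" else 24;box=(u-r,v-r,u+r,v+r)
    c=ims[n][v-r:v+r,u-r:u+r]
    bg=np.median(c.reshape(-1,3),0)
    g=c.max(2);a=conv((g-110)/(200-110))
    a=np.maximum(a,conv((c[:,:,2]-c[:,:,0]-15)/40)) # lining/brown
    # fill holes (bore)
    m=(a>.4).astype(np.uint8);cs,_=cv2.findContours(m,cv2.RETR_EXTERNAL,cv2.CHAIN_APPROX_NONE)
    k=max(cs,key=cv2.contourArea);f=np.zeros_like(m);cv2.drawContours(f,[k],-1,1,-1)
    inn=cv2.erode(f,np.ones((3,3)))
    a[inn>0]=1; a[cv2.dilate(f,np.ones((3,3)))==0]=0
    x0=back(n,(u,v),.031)[:2]; th0=0.
    P=plate(af)
    b=fit(n,a,box,lambda p:[place(P,*p,.031)]+([place(P,*p,.025)]),[*x0,th0])
    print(name,n,b.x[:2].round(4),np.degrees(b.x[2]).round(2),b.fun.round(2), a.sum().round(1))
# fixture
for n,(u,v) in(("top",(306,198)),("scene",(322,233))):
    r=50;box=(u-r,v-r,u+r,v+r);c=ims[n][v-r:v+r,u-r:u+r]
    a=conv((c[:,:,1]-c[:,:,2]-2)/10)  # greenish
    m=(a>.5).astype(np.uint8);m=cv2.morphologyEx(m,cv2.MORPH_CLOSE,np.ones((9,9)));cs,_=cv2.findContours(m,cv2.RETR_EXTERNAL,cv2.CHAIN_APPROX_NONE)
    k=max(cs,key=cv2.contourArea);f=np.zeros(m.shape,np.uint8);cv2.drawContours(f,[cv2.convexHull(k)],-1,1,-1)
    cv2.imwrite(f"pics/fm_{n}.png",np.hstack([f*255,(a*255).astype(np.uint8)]))
    x0=back(n,(u,v),.012)[:2]; post=back(n,(277,200) if n=="top" else (348,241),.04)
    th0=np.arctan2(post[1]-x0[1],post[0]-x0[0])
    b=fit(n,f.astype(float),box,lambda p:[place(rect(190,100),*p,.012)]+([place(rect(190,100),*p,.0)] if 0 else []),[*x0,th0])
    print("fix",n,b.x[:2].round(4),np.degrees(b.x[2]).round(2),b.fun.round(2),"post",post.round(4))
E
python3 m1.py
```

```text
disc top [0.4714 0.2422] -13.16 17.5 375.0
disc scene [0.4723 0.2412] -12.98 84.07 643.1
sep top [ 0.4695 -0.2759] -9.93 33.49 563.3
sep scene [ 0.4681 -0.2756] -10.46 87.35 497.9
fix top [ 0.8604 -0.0088] -41.15 24.0 post [0.5925 0.0665 0.04  ]
fix scene [ 0.6069 -0.0096] 98.86 43.11 post [0.5957 0.0683 0.04  ]
```

```bash
python3 - <<'E'
import cv2,numpy as np
a=cv2.imread("pics/fm_top.png");b=cv2.imread("pics/fm_scene.png")
cv2.imwrite("pics/fm.png",cv2.resize(np.vstack([a,b]),None,fx=2.5,fy=2.5,interpolation=0))
E
```

```text
(no output)
```

View pics/fm.png

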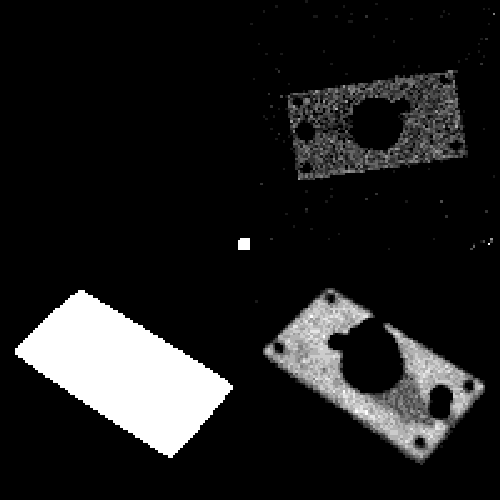

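```bash
cat > m2.py <<'E'
from h import *
ims={n:cv2.imread(f"pics/{n}0.png").astype(float) for n in("scene","top")}
n="top";u,v=306,198;r=50;box=(u-r,v-r,u+r,v+r);c=cv2.GaussianBlur(ims[n],(0,0),1.0)[v-r:v+r,u-r:u+r]
raw=ims[n][v-r:v+r,u-r:u+r].max(2)
m=((c[:,:,1]-c[:,:,2]>2.5)).astype(np.uint8)
m=cv2.morphologyEx(m,cv2.MORPH_OPEN,np.ones((5,5)))
m=cv2.morphologyEx(m,cv2.MORPH_CLOSE,np.ones((9,9)));cs,_=cv2.findContours(m,cv2.RETR_EXTERNAL,cv2.CHAIN_APPROX_NONE)
k=max(cs,key=cv2.contourArea);f=np.zeros(m.shape,np.uint8);cv2.drawContours(f,[cv2.convexHull(k)],-1,1,-1)
b=fit(n,f.astype(float),box,lambda p:[place(rect(190,100),*p,.012)],[.605,-.008,1.7])
F=b.x;print("fix",F[:2].round(4),np.degrees(F[2]),b.fun,f.sum())
# hub tab: unwrap image around hub axis at z=.04, x-axis away from the post
for n,F in(("top",F),("scene",np.array([.6069,-.0096,np.radians(98.86)]))):
    ph=np.radians(np.arange(-50,51,1));rr=np.arange(.026,.0385,.001)
    g=ims[n].max(2).astype(np.float32)
    for z in(.04,):
        A=np.array([[ [F[0]+R*np.cos(F[2]+np.pi+p),F[1]+R*np.sin(F[2]+np.pi+p),z] for p in ph] for R in rr])
        q=proj(n,A.reshape(-1,3)).astype(np.float32)
        V=cv2.remap(g,q[:,0].reshape(len(rr),-1),q[:,1].reshape(len(rr),-1),cv2.INTER_LINEAR)
        for i in (2,6,9):
            w=np.clip(V[i]-175,0,None);print(n,"R",rr[i].round(3),"peak deg",(np.degrees(ph)*w).sum()/w.sum(),V[i,::5].round(0))
    hs=[back(n,p,.04) for p in ((277,200.2),)] if n=="top" else []
    # post predicted pixel
    P=[F[0]+.078*np.cos(F[2]),F[1]+.078*np.sin(F[2]),.04];print("post",proj(n,[P]),"nose",proj(n,[[F[0],F[1],.076]]))
E
python3 m2.py
python3 - <<'E'
import cv2,numpy as np
import sys;sys.path.insert(0,'.')
s=cv2.imread("pics/top0.png")
print()
E
```

```text
fix [ 0.605  -0.0113] 97.98502284203046 129.65627066512877 2314
top R 0.028 peak deg 22.21507311722391 [113. 113. 114. 112. 114. 117. 116. 115. 124. 133. 133. 141. 171. 197.
 198. 199. 199. 170. 161. 158. 159.]
top R 0.032 peak deg 21.457930053116453 [131. 136. 148. 146. 145. 162. 163. 163. 162. 162. 164. 164. 155. 201.
 198. 200. 186. 159. 164. 163. 163.]
top R 0.035 peak deg 21.40511139241126 [166. 163. 166. 167. 167. 168. 169. 167. 167. 167. 166. 164. 169. 195.
 199. 200. 184. 162. 166. 166. 165.]
post [[277.22204647 199.39701119]] nose [[305.2408545  192.79364738]]
scene R 0.028 peak deg -9.226034194803237 [252. 250. 248. 240. 233. 234. 239. 242. 231. 219. 214. 223. 236. 241.
 241. 235. 214. 190. 185. 189. 183.]
scene R 0.032 peak deg -5.779227948535068 [249. 245. 236. 225. 218. 217. 221. 220. 215. 210. 209. 218. 232. 240.
 241. 231. 205. 185. 196. 204. 204.]
scene R 0.035 peak deg -2.964607293031147 [238. 230. 220. 214. 212. 210. 215. 214. 211. 210. 209. 216. 229. 239.
 240. 230. 199. 190. 201. 205. 205.]
post [[347.98709427 240.54850441]] nose [[319.89254669 213.27252945]]
```

```bash
cat > m3.py <<'E'
from h import *
im=cv2.imread("pics/top0.png").astype(float);n="top";u,v=306,198;r=50;box=(u-r,v-r,u+r,v+r)
g=im[v-r:v+r,u-r:u+r].max(2);print(np.median(g))
m=(g>138).astype(np.uint8);m=cv2.morphologyEx(m,cv2.MORPH_OPEN,np.ones((3,3)))
cs,_=cv2.findContours(m,cv2.RETR_EXTERNAL,cv2.CHAIN_APPROX_NONE);k=max(cs,key=cv2.contourArea);f=np.zeros(m.shape,np.uint8);cv2.drawContours(f,[cv2.convexHull(k)],-1,1,-1)
b=fit(n,f.astype(float),box,lambda p:[place(rect(190,100),*p,.012)],[.605,-.008,1.7])
F=b.x;print("fix",F[:2].round(4),np.degrees(F[2]),b.fun,f.sum())
for n,c,bx in(("top",im,(306,198,42)),("scene",cv2.imread("pics/scene0.png").astype(float),(322,232,50))):
    x,y,r=bx;S=9
    C=cv2.resize(c[y-r:y+r,x-r:x+r].astype(np.uint8),None,fx=S,fy=S,interpolation=cv2.INTER_CUBIC)[r*S-260:r*S+260,r*S-360:r*S+360] if r*S>260 else None
    oy=y-r+(r*S-260)/S;ox=x-r+max(0,(r*S-360))/S
    d=lambda X,col,cl=True:cv2.polylines(C,[np.round((proj(n,X)+.5-[ox,oy])*S).astype(np.int32)],cl,col,1)
    Fx,Fy,Ft=.606,-.0105,np.radians(98.4)
    d(place(rect(190,100),Fx,Fy,Ft,.012),(0,0,255))
    t=np.linspace(0,2*np.pi,40)
    circ=lambda R,px,py,z:np.c_[px+R*np.cos(t),py+R*np.sin(t),0*t+z]
    d(circ(.023,Fx,Fy,.04),(255,0,0));d(circ(.007,Fx,Fy,.076),(0,255,0));d(circ(.008,Fx+.078*np.cos(Ft),Fy+.078*np.sin(Ft),.04),(255,0,255))
    h=np.radians(119.5)
    d(place(np.array([[-.02,.006],[-.039,.006],[-.039,-.006],[-.02,-.006]]),Fx,Fy,h,.04),(0,160,255))
    for k in range(4): d(place(np.array([[.0135,.004],[.019,.004],[.019,-.004],[.0135,-.004]]),Fx,Fy,h+k*np.pi/2,.06),(255,255,0))
    cv2.imwrite(f"pics/ov_{n}.png",C)
E
python3 m3.py
```

```text
114.0
fix [ 0.6054 -0.0111] 98.8384688623798 55.3275355632449 2389
```

View pics/ov_top.png

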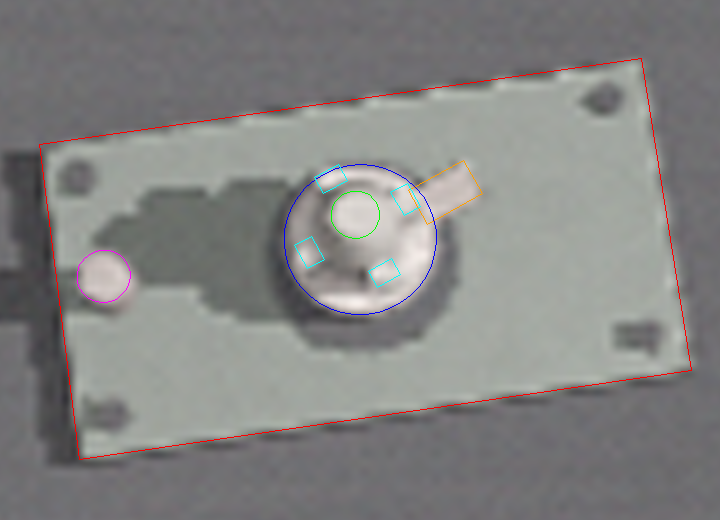

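View pics/ov_scene.png

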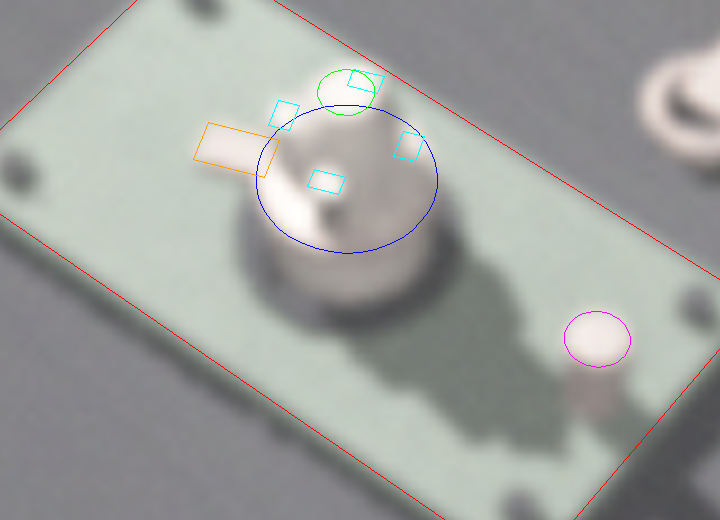

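The overlay fits both views: hub axis at about (0.606, -0.0107), base yaw about 98.5°, and the hub's own tab gives a hub yaw of about 119.5°. The crops show the lined disc at (210,244) and the plain steel separator at (404,246).

```bash
cat > go.py <<'E'
# usage: go.py x y z yaw(tool x, deg): prints the shift/turn needed in tool axes
import sys,numpy as np
from cell import env
from scipy.spatial.transform import Rotation as R
s=env.get_state();T=s["tcp_rot"];p=s["ee_pos"]
a=[float(v) for v in sys.argv[1:5]];c,d=np.cos(np.radians(a[3])),np.sin(np.radians(a[3]))
G=np.array([[c,d,0],[d,-c,0],[0,0,-1.]])
print("t",round(s["clock"],2),"p",(p*1e3).round(1),"yaw",np.degrees(np.arctan2(T[1,0],T[0,0])).round(2),"q",s["qpos"].round(1),"F",s["force"].round(1),"M",s["ft_torque"].round(2),"w",(s["width"]*1e3).round(1))
print("shift",(T.T@(np.array(a[:3])-p)*1e3).round(1),"rot",np.degrees(R.from_matrix(T.T@G).as_rotvec()).round(2))
E
python3 go.py .4714 .2418 .09 -103.1
```

```text
Traceback (most recent call last):
  File "go.py", line 8, in <module>
    print("t",round(s["clock"],2),"p",(p*1e3).round(1),"yaw",np.degrees(np.arctan2(T[1,0],T[0,0])).round(2),"q",s["qpos"].round(1),"F",s["force"].round(1),"M",s["ft_torque"].round(2),"w",(s["width"]*1e3).round(1))
                                                                                                                                                                                           ^^^^^^^^^^^^^^^^^^^^^^
AttributeError: 'float' object has no attribute 'round'
```

```bash
sed -i 's/(s\["width"\]\*1e3).round(1)/round(s["width"]*1e3,1)/' go.py
python3 go.py .4714 .2418 .15 -103.1
```

```text
t 0.1 p [ 162.4 -498.8  197.4] yaw -71.96 q [-72.   13.7  -0.8  75.6  -0.   90. ] F [-0.2 -0.7  0.7] M [-0.03 -0.03 -0.01] w 85.3
shift [-608.5 -523.1   48.2] rot [2.000e-02 7.000e-02 3.114e+01]
```

```bash
python3 -m inch '[{"xyz":[-30,-26,0],"delta_rot":[0,0,0],"grip":1},{"xyz":[-60,-52,0],"delta_rot":[0,0,0],"grip":1},{"xyz":[-90,-78,0],"delta_rot":[0,0,0],"grip":1},{"xyz":[-120,-104,0],"delta_rot":[0,0,0],"grip":1},{"xyz":[-150,-130,0],"delta_rot":[0,0,0],"grip":1}]'; python3 go.py .4714 .2418 .15 -103.1
```

```text
clock: 0.52
ee_pos: [0.2397, -0.3144, 0.1976]
tcp_rot: [[0.309, -0.951, -0.0], [-0.951, -0.309, 0.001], [-0.001, 0.0, -1.0]]
force: [1.4, -0.7, 1.3]
width: 0.0856
t 0.52 p [ 239.7 -314.4  197.6] yaw -72.01 q [-52.7   0.9 -15.9  73.2   0.  109.3] F [ 1.4 -0.7  1.3] M [-0.03 -0.01 -0.03] w 85.6
shift [-457.5 -392.2   47.9] rot [2.000e-02 4.000e-02 3.109e+01]
```

```bash
python3 -m inch '[{"xyz":[-30,-26,0],"delta_rot":[0,0,-7],"grip":1},{"xyz":[-60,-52,0],"delta_rot":[0,0,-14],"grip":1},{"xyz":[-90,-78,0],"delta_rot":[0,0,-21],"grip":1},{"xyz":[-120,-104,0],"delta_rot":[0,0,-28],"grip":1},{"xyz":[-150,-130,0],"delta_rot":[0,0,-35],"grip":1}]'; python3 go.py .4714 .2418 .15 76.9
```

```text
clock: 0.93
ee_pos: [0.3169, -0.1316, 0.198]
tcp_rot: [[0.802, -0.597, 0.0], [-0.597, -0.802, -0.0], [0.0, -0.0, -1.0]]
force: [1.0, -0.4, 0.5]
width: 0.0855
t 0.93 p [ 316.9 -131.6  198. ] yaw -36.65 q [-22.6  -4.4 -20.9  73.4   0.  104.1] F [ 1.  -0.4  0.5] M [-0.09 -0.05 -0.02] w 85.5
shift [ -98.9 -391.8   48.1] rot [ 1.0000e-02 -2.0000e-02 -1.1355e+02]
```

```bash
python3 -m inch '[{"xyz":[-9,-36,0],"delta_rot":[0,0,-7],"grip":1},{"xyz":[-18,-72,0],"delta_rot":[0,0,-14],"grip":1},{"xyz":[-27,-108,0],"delta_rot":[0,0,-21],"grip":1},{"xyz":[-36,-144,0],"delta_rot":[0,0,-28],"grip":1},{"xyz":[-45,-180,0],"delta_rot":[0,0,-35],"grip":1}]'; python3 go.py .4714 .2418 .15 76.9
```

```text
clock: 1.35
ee_pos: [0.3892, 0.0395, 0.198]
tcp_rot: [[1.0, -0.028, 0.0], [-0.028, -1.0, 0.0], [0.0, -0.0, -1.0]]
force: [0.8, -1.0, -0.3]
width: 0.0858
t 1.35 p [389.2  39.5 198. ] yaw -1.6 q [  5.8   0.5 -16.3  73.2   0.   97.4] F [ 0.8 -1.  -0.3] M [-0.03 -0.02  0.02] w 85.8
shift [  76.5 -204.5   48. ] rot [  0.   -0.  -78.5]
```

```bash
python3 -m inch '[{"xyz":[14,-37,10],"delta_rot":[0,0,-7],"grip":1},{"xyz":[28,-74,20],"delta_rot":[0,0,-14],"grip":1},{"xyz":[42,-111,30],"delta_rot":[0,0,-21],"grip":1},{"xyz":[56,-148,38],"delta_rot":[0,0,-28],"grip":1},{"xyz":[70,-185,46],"delta_rot":[0,0,-35],"grip":1}]'; python3 go.py .4714 .2418 .12 76.9
```

```text
clock: 1.77
ee_pos: [0.4655, 0.222, 0.1512]
tcp_rot: [[0.835, 0.551, -0.001], [0.551, -0.835, -0.0], [-0.001, -0.0, -1.0]]
force: [1.0, -0.3, 0.2]
width: 0.0855
t 1.77 p [465.5 222.  151.2] yaw 33.41 q [25.5 13.9 -7.4 68.7 -0.  82.1] F [ 1.  -0.3  0.2] M [ 0.01 -0.05  0.  ] w 85.5
shift [ 15.9 -13.2  31.2] rot [-2.000e-02  3.000e-02 -4.349e+01]
```

```bash
python3 -m inch '[{"xyz":[5,-5,6],"delta_rot":[0,0,-7],"grip":1},{"xyz":[10,-9,12],"delta_rot":[0,0,-14],"grip":1},{"xyz":[16,-13,20],"delta_rot":[0,0,-21],"grip":1},{"xyz":[16,-13,26],"delta_rot":[0,0,-28],"grip":1},{"xyz":[16,-13,31],"delta_rot":[0,0,-35],"grip":1}]'; python3 go.py .4714 .2418 .06 76.9
```

```text
clock: 2.18
ee_pos: [0.4714, 0.2399, 0.1199]
tcp_rot: [[0.368, 0.93, -0.001], [0.93, -0.368, -0.001], [-0.001, -0.001, -1.0]]
force: [0.2, -1.3, -0.2]
width: 0.0852
t 2.18 p [471.4 239.9 119.9] yaw 68.43 q [27.  16.3 -8.9 64.9  0.  48.5] F [ 0.2 -1.3 -0.2] M [-0.01  0.    0.  ] w 85.2
shift [ 1.8 -0.6 59.9] rot [-0.07  0.06 -8.47]
```

```bash
python3 -m inch '[{"xyz":[2,-1,20],"delta_rot":[0,0,-7],"grip":1},{"xyz":[2,-1,40],"delta_rot":[0,0,-8.5],"grip":1},{"xyz":[2,-1,60],"delta_rot":[0,0,-8.5],"grip":1},{"xyz":[2,-1,75],"delta_rot":[0,0,-8.5],"grip":1},{"xyz":[2,-1,85],"delta_rot":[0,0,-8.5],"grip":1}]'; python3 go.py .4714 .2418 .008 76.9
python3 - <<'E'
from cell import env;import cv2,numpy as np
t=env.capture("top");s=env.capture("scene")
c=lambda i,u,v:cv2.resize(i[v-35:v+35,u-35:u+35],(390,390),interpolation=cv2.INTER_CUBIC)
cv2.imwrite("pics/g1.png",np.hstack([c(t,210,244),c(s,447,255)])[:,:,::-1])
E
```

```text
clock: 2.6
ee_pos: [0.4706, 0.2414, 0.0342]
tcp_rot: [[0.233, 0.973, -0.002], [0.973, -0.233, -0.001], [-0.002, -0.002, -1.0]]
force: [-0.2, -0.9, 0.4]
width: 0.0853
t 2.6 p [470.6 241.4  34.2] yaw 76.54 q [ 27.1  20.3 -16.7  53.1   0.   40.6] F [-0.2 -0.9  0.4] M [-0.01  0.02  0.  ] w 85.3
shift [ 0.7  0.8 26.2] rot [-0.11  0.09 -0.36]
```

View pics/g1.png

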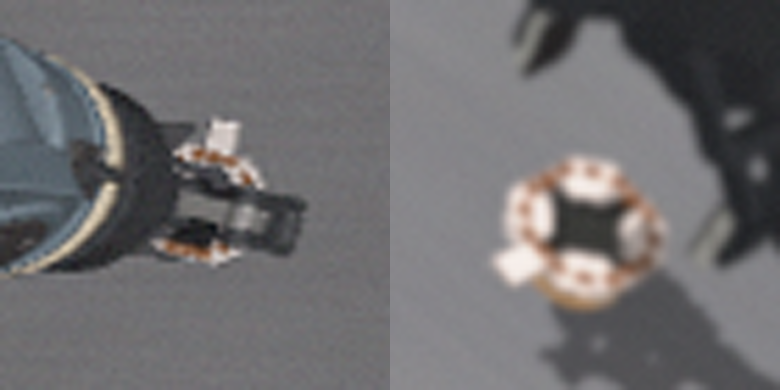

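The disc sits undisturbed between the open fingers. In the scene crop its centre is near (585,225) and the fingers are at (540,50) and (710,240). I'm going down to grip.

```bash
python3 -m inch '[{"xyz":[0.5,0.5,10],"delta_rot":[0,0,0],"grip":1},{"xyz":[0.5,0.5,20],"delta_rot":[0,0,0],"grip":1},{"xyz":[0.5,0.5,26],"delta_rot":[0,0,0],"grip":1},{"xyz":[0.5,0.5,26],"delta_rot":[0,0,0],"grip":0.5},{"xyz":[0.5,0.5,26],"delta_rot":[0,0,0],"grip":-1}]' 30; python3 -m inch '[{"xyz":[0,0,0],"delta_rot":[0,0,0],"grip":-1},{"xyz":[0,0,0],"delta_rot":[0,0,0],"grip":-1},{"xyz":[0,0,0],"delta_rot":[0,0,0],"grip":-1},{"xyz":[0,0,0],"delta_rot":[0,0,0],"grip":-1},{"xyz":[0,0,0],"delta_rot":[0,0,0],"grip":-1}]' 30;  python3 go.py .4714 .2418 .1 76.9
```

```text
clock: 3.12
ee_pos: [0.472, 0.2421, 0.0098]
tcp_rot: [[0.233, 0.973, -0.001], [0.973, -0.233, -0.0], [-0.0, -0.001, -1.0]]
force: [-0.9, -0.2, 0.8]
width: 0.0638
clock: 3.53
ee_pos: [0.4723, 0.2423, 0.0103]
tcp_rot: [[0.233, 0.973, 0.0], [0.973, -0.233, 0.0], [0.0, 0.0, -1.0]]
force: [-1.3, 0.0, -0.1]
width: 0.0006
t 3.53 p [472.3 242.3  10.3] yaw 76.54 q [ 27.2  21.8 -18.6  49.6   0.   40.6] F [-1.3  0.  -0.1] M [0.03 0.02 0.01] w 0.6
shift [ -0.7  -0.8 -89.7] rot [ 0.02 -0.02 -0.36]
```

```bash
python3 - <<'E'
from cell import env;import cv2,numpy as np
t=env.capture("top");s=env.capture("scene")
c=lambda i,u,v:cv2.resize(i[v-35:v+35,u-35:u+35],(390,390),interpolation=cv2.INTER_CUBIC)
cv2.imwrite("pics/g2.png",np.hstack([c(t,210,244),c(s,447,255)])[:,:,::-1])
E
```

```text
(no output)
```

View pics/g2.png

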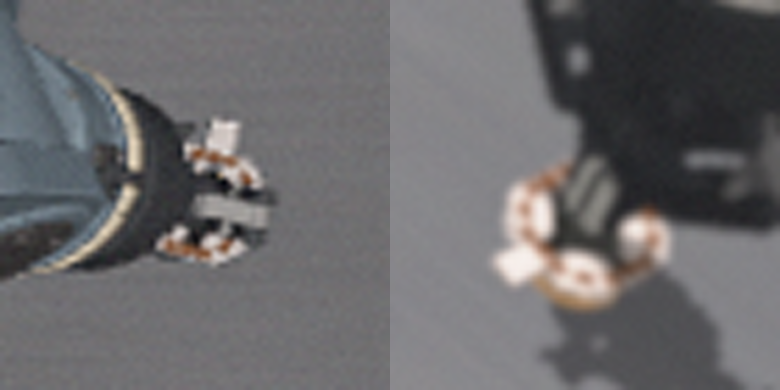

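```bash
python3 - <<'E'
from h import *
s=env.get_state();p=s["ee_pos"];print(p,s["qpos"])
im={n:env.capture(n) for n in("top","scene")}
out=[]
for n,(u,v) in(("top",(210,244)),("scene",(447,255))):
    C=cv2.resize(im[n][v-30:v+30,u-30:u+30],(390,390),interpolation=cv2.INTER_CUBIC)[:,:,::-1].copy()
    for z,col in((.01,(0,0,255)),(.03,(0,255,0)),(.05,(255,0,0)),(.08,(255,0,255))):
        q=proj(n,[[p[0],p[1],z]])[0];print(n,z,q.round(1));cv2.circle(C,tuple(int(a) for a in((q+.5-[u-30,v-30])*6.5)),5,col,1)
    out.append(C)
cv2.imwrite("pics/g3.png",np.hstack(out))
E
```

```text
[0.47225298 0.24223686 0.0101614 ] [ 2.71516873e+01  2.17974193e+01 -1.85605709e+01  4.96288616e+01
  5.24110063e-03  4.06156147e+01]
top 0.01 [213.  245.3]
top 0.03 [210.8 244.8]
top 0.05 [208.6 244.3]
top 0.08 [205.  243.6]
scene 0.01 [444.2 264.8]
scene 0.03 [446.7 260.2]
scene 0.05 [449.2 255.4]
scene 0.08 [453.3 247.9]
```

View pics/g3.png

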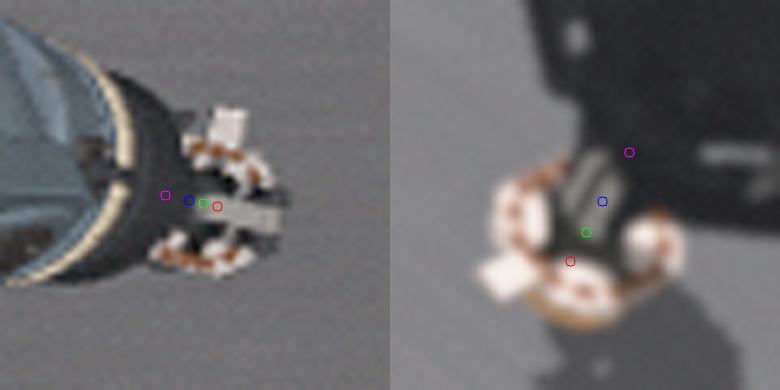

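```bash
cat > look.py <<'E'
import sys
from h import *
# look.py out utop vtop uscene vscene r
o=sys.argv[1];a=[int(x) for x in sys.argv[2:]];r=a[4];S=390/(2*r)
p=env.get_state()["ee_pos"];out=[]
for n,(u,v) in(("top",a[:2]),("scene",a[2:4])):
    im=env.capture(n)
    C=cv2.resize(im[v-r:v+r,u-r:u+r],(390,390),interpolation=cv2.INTER_CUBIC)[:,:,::-1].copy()
    q=proj(n,[p])[0];cv2.circle(C,tuple(int(b) for b in((q+.5-[u-r,v-r])*S)),4,(0,0,255),1)
    out.append(C)
cv2.imwrite(f"pics/{o}.png",np.hstack(out))
E
python3 -m inch '[{"xyz":[0,0,-5],"delta_rot":[0,0,0],"grip":-1},{"xyz":[0,0,-20],"delta_rot":[0,0,0],"grip":-1},{"xyz":[0,0,-40],"delta_rot":[0,0,0],"grip":-1},{"xyz":[0,0,-60],"delta_rot":[0,0,0],"grip":-1},{"xyz":[0,0,-80],"delta_rot":[0,0,0],"grip":-1}]'; python3 look.py g4 210 244 447 240 35
```

```text
clock: 4.15
ee_pos: [0.472, 0.2421, 0.0912]
tcp_rot: [[0.233, 0.973, -0.0], [0.973, -0.233, -0.0], [-0.0, -0.0, -1.0]]
force: [0.2, 1.3, 0.2]
width: -0.0001
```

View pics/g4.png

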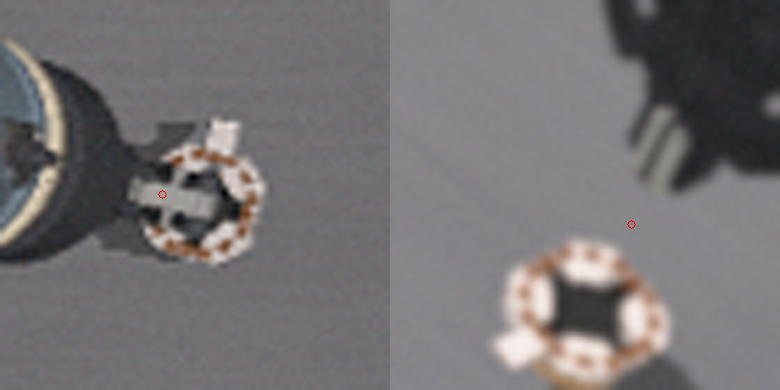

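The shut tips, at about (655,190) in the scene crop, are clearly above the reported TCP mark at (631,224). That is about 20–25 mm, so the fingers closed above the disc, and the disc is undisturbed. I'll reopen, go lower in guarded steps and watch the force.

```bash
python3 -m inch '[{"xyz":[0,0,0],"delta_rot":[0,0,0],"grip":1},{"xyz":[0,0,0],"delta_rot":[0,0,0],"grip":1},{"xyz":[0,0,10],"delta_rot":[0,0,0],"grip":1},{"xyz":[0,0,30],"delta_rot":[0,0,0],"grip":1},{"xyz":[0,0,50],"delta_rot":[0,0,0],"grip":1}]';  python3 -m inch '[{"xyz":[0,0,7],"delta_rot":[0,0,0],"grip":1},{"xyz":[0,0,14],"delta_rot":[0,0,0],"grip":1},{"xyz":[0,0,21],"delta_rot":[0,0,0],"grip":1},{"xyz":[0,0,28],"delta_rot":[0,0,0],"grip":1},{"xyz":[0,0,32],"delta_rot":[0,0,0],"grip":1}]'; python3 look.py g5 210 244 447 250 35
```

```text
clock: 4.67
ee_pos: [0.472, 0.2421, 0.0385]
tcp_rot: [[0.233, 0.973, -0.0], [0.973, -0.233, 0.0], [0.0, -0.0, -1.0]]
force: [0.1, 0.1, -0.4]
width: 0.0606
clock: 5.08
ee_pos: [0.4722, 0.2422, 0.0074]
tcp_rot: [[0.233, 0.973, -0.0], [0.973, -0.233, 0.0], [-0.0, -0.0, -1.0]]
force: [0.9, -0.5, 0.0]
width: 0.0855
```

View pics/g5.png

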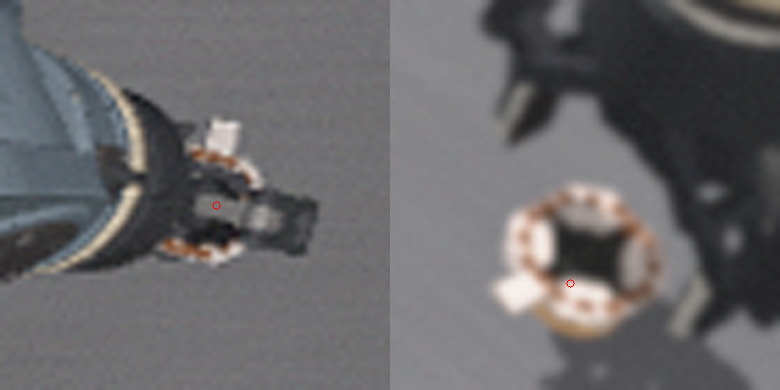

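```bash
python3 -m inch '[{"xyz":[0,0,4],"delta_rot":[0,0,0],"grip":1},{"xyz":[0,0,8],"delta_rot":[0,0,0],"grip":1},{"xyz":[0,0,12],"delta_rot":[0,0,0],"grip":1},{"xyz":[0,0,12],"delta_rot":[0,0,0],"grip":1},{"xyz":[0,0,12],"delta_rot":[0,0,0],"grip":1}]';  python3 look.py g6 210 244 447 250 35
```

```text
clock: 5.6
ee_pos: [0.472, 0.2421, -0.0042]
tcp_rot: [[0.233, 0.973, -0.0], [0.973, -0.233, -0.0], [-0.0, -0.0, -1.0]]
force: [-1.2, 0.5, 0.0]
width: 0.0857
```

View pics/g6.png

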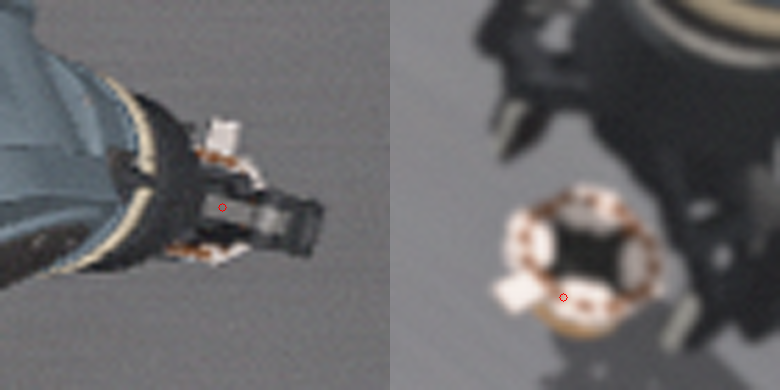

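```bash
python3 -m inch '[{"xyz":[0,0,3],"delta_rot":[0,0,0],"grip":1},{"xyz":[0,0,6],"delta_rot":[0,0,0],"grip":1},{"xyz":[0,0,9],"delta_rot":[0,0,0],"grip":1},{"xyz":[0,0,10],"delta_rot":[0,0,0],"grip":1},{"xyz":[0,0,10],"delta_rot":[0,0,0],"grip":1}]';  python3 -m inch '[{"xyz":[0,0,0],"delta_rot":[0,0,0],"grip":0.6},{"xyz":[0,0,0],"delta_rot":[0,0,0],"grip":0.3},{"xyz":[0,0,0],"delta_rot":[0,0,0],"grip":0},{"xyz":[0,0,0],"delta_rot":[0,0,0],"grip":0},{"xyz":[0,0,0],"delta_rot":[0,0,0],"grip":0}]' 30; python3 look.py g7 210 244 447 250 35
```

```text
clock: 6.12
ee_pos: [0.4719, 0.242, -0.0144]
tcp_rot: [[0.233, 0.972, -0.001], [0.972, -0.233, -0.0], [-0.0, -0.001, -1.0]]
force: [0.3, 0.2, -0.4]
width: 0.0853
clock: 6.53
ee_pos: [0.4723, 0.2423, -0.0137]
tcp_rot: [[0.233, 0.973, 0.0], [0.973, -0.233, 0.0], [0.0, 0.0, -1.0]]
force: [-0.7, -0.7, 4.1]
width: 0.0513
```

View pics/g7.png

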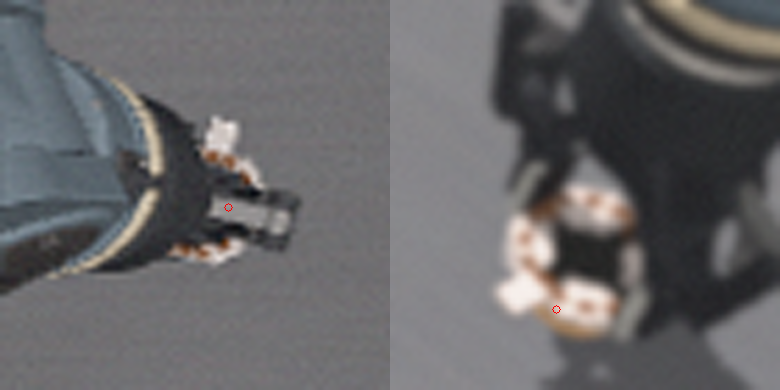

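```bash
python3 -m inch '[{"xyz":[0,0,0],"delta_rot":[0,0,0],"grip":-0.5},{"xyz":[0,0,0],"delta_rot":[0,0,0],"grip":-0.5},{"xyz":[0,0,-10],"delta_rot":[0,0,0],"grip":-0.5},{"xyz":[0,0,-40],"delta_rot":[0,0,0],"grip":-0.5},{"xyz":[0,0,-70],"delta_rot":[0,0,0],"grip":-0.5}]' 50;  python3 -m inch '[{"xyz":[0,0,-30],"delta_rot":[0,0,0],"grip":-0.5},{"xyz":[0,0,-50],"delta_rot":[0,0,0],"grip":-0.5},{"xyz":[0,0,-60],"delta_rot":[0,0,0],"grip":-0.5},{"xyz":[0,0,-60],"delta_rot":[0,0,0],"grip":-0.5},{"xyz":[0,0,-60],"delta_rot":[0,0,0],"grip":-0.5}]'; python3 look.py g8 210 244 455 230 40; python3 go.py .606 -.0107 .116 209.5
```

```text
clock: 7.05
ee_pos: [0.4709, 0.2416, 0.0562]
tcp_rot: [[0.233, 0.973, -0.003], [0.973, -0.233, -0.001], [-0.002, -0.003, -1.0]]
force: [0.6, 0.1, -0.2]
width: 0.0503
clock: 7.47
ee_pos: [0.4721, 0.2422, 0.1157]
tcp_rot: [[0.233, 0.973, -0.0], [0.973, -0.233, 0.0], [0.0, -0.0, -1.0]]
force: [0.5, -0.5, -1.0]
width: 0.05
t 7.57 p [471.3 241.8 114.5] yaw 76.54 q [27.2 16.6 -9.3 64.3  0.  40.6] F [-0.   0.2 -1.3] M [-0.04 -0.05  0.01] w 50.2
shift [-214.2  189.8   -1.5] rot [-1.6000e-01 -9.0000e-02 -1.3296e+02]
```

View pics/g8.png

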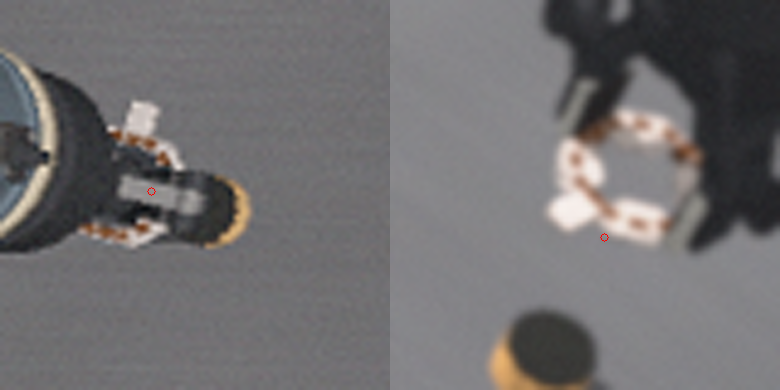

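Lifted: the lined disc hangs level between the pads, with its tab at (570,212) in the scene crop, and the empty stand is below at (545,350). Now I'm carrying it to the hub while turning.

```bash
python3 -m inch '[{"xyz":[-14,13,0],"delta_rot":[0,0,-7],"grip":-0.5},{"xyz":[-28,26,0],"delta_rot":[0,0,-14],"grip":-0.5},{"xyz":[-44,39,0],"delta_rot":[0,0,-21],"grip":-0.5},{"xyz":[-60,53,0],"delta_rot":[0,0,-28],"grip":-0.5},{"xyz":[-75,66,0],"delta_rot":[0,0,-35],"grip":-0.5}]'; python3 go.py .606 -.0107 .116 209.5
```

```text
clock: 7.98
ee_pos: [0.5183, 0.1527, 0.1143]
tcp_rot: [[-0.373, 0.928, -0.003], [0.928, 0.373, -0.001], [0.0, -0.003, -1.0]]
force: [0.1, 0.2, -1.4]
width: 0.0503
t 7.98 p [518.3 152.7 114.3] yaw 111.89 q [16.4 17.6 -7.8 64.7 -0.  -5.5] F [ 0.1  0.2 -1.4] M [-0.04 -0.06  0.  ] w 50.3
shift [-184.3   20.4   -1.8] rot [ -0.11  -0.16 -97.61]
```

```bash
python3 -m inch '[{"xyz":[-15,2,0],"delta_rot":[0,0,-7],"grip":-0.5},{"xyz":[-30,4,0],"delta_rot":[0,0,-14],"grip":-0.5},{"xyz":[-45,5,0],"delta_rot":[0,0,-21],"grip":-0.5},{"xyz":[-60,7,0],"delta_rot":[0,0,-28],"grip":-0.5},{"xyz":[-75,8,0],"delta_rot":[0,0,-35],"grip":-0.5}]'; python3 go.py .606 -.0107 .116 209.5
```

```text
clock: 8.4
ee_pos: [0.5533, 0.0862, 0.1142]
tcp_rot: [[-0.838, 0.546, -0.003], [0.546, 0.838, -0.0], [0.002, -0.002, -1.0]]
force: [-0.2, -0.1, -1.3]
width: 0.0505
t 8.4 p [553.3  86.2 114.2] yaw 146.88 q [  8.9  19.4  -5.1  65.6   0.  -48. ] F [-0.2 -0.1 -1.3] M [ 0.02 -0.04 -0.02] w 50.5
shift [-97.1 -52.4  -2. ] rot [-2.000e-02 -1.800e-01 -6.262e+01]
```

```bash
python3 -m inch '[{"xyz":[-12,-6,0],"delta_rot":[0,0,-7],"grip":-0.5},{"xyz":[-24,-13,0],"delta_rot":[0,0,-14],"grip":-0.5},{"xyz":[-36,-19,0],"delta_rot":[0,0,-21],"grip":-0.5},{"xyz":[-50,-26,0],"delta_rot":[0,0,-28],"grip":-0.5},{"xyz":[-62,-33,0],"delta_rot":[0,0,-35],"grip":-0.5}]'; python3 go.py .606 -.0107 .116 209.5
```

```text
clock: 8.82
ee_pos: [0.5869, 0.0246, 0.1141]
tcp_rot: [[-0.999, -0.033, -0.003], [-0.033, 0.999, -0.0], [0.003, 0.0, -1.0]]
force: [-0.5, -0.8, -0.9]
width: 0.0499
t 8.82 p [586.9  24.6 114.1] yaw -178.12 q [  2.4  22.   -1.1  67.    0.  -89.5] F [-0.5 -0.8 -0.9] M [-0.03  0.02  0.03] w 49.9
shift [-17.9 -35.9  -2. ] rot [  0.04  -0.16 -27.62]
```

```bash
python3 -m inch '[{"xyz":[-5,-9,0],"delta_rot":[0,0,-7],"grip":-0.5},{"xyz":[-10,-18,0],"delta_rot":[0,0,-14],"grip":-0.5},{"xyz":[-14,-28,0],"delta_rot":[0,0,-21],"grip":-0.5},{"xyz":[-18,-36,0],"delta_rot":[0,0,-27.6],"grip":-0.5},{"xyz":[-18,-36,0],"delta_rot":[0,0,-27.6],"grip":-0.5}]';python3 -m inch '[{"xyz":[0,0,8],"delta_rot":[0,0,0],"grip":-0.5},{"xyz":[0,0,16],"delta_rot":[0,0,0],"grip":-0.5},{"xyz":[0,0,24],"delta_rot":[0,0,0],"grip":-0.5},{"xyz":[0,0,30],"delta_rot":[0,0,0],"grip":-0.5},{"xyz":[0,0,30],"delta_rot":[0,0,0],"grip":-0.5}]'; python3 go.py .606 -.0107 .05 209.5; python3 look.py g9 306 198 322 215 40
```

```text
clock: 9.23
ee_pos: [0.6061, -0.0114, 0.114]
tcp_rot: [[-0.871, -0.491, -0.003], [-0.491, 0.871, -0.0], [0.002, 0.001, -1.0]]
force: [-0.6, -0.0, -0.4]
width: 0.0501
clock: 9.65
ee_pos: [0.605, -0.0097, 0.084]
tcp_rot: [[-0.874, -0.486, -0.003], [-0.486, 0.874, 0.0], [0.003, 0.002, -1.0]]
force: [-0.0, -0.1, 0.5]
width: 0.0503
t 9.65 p [605.   -9.7  84. ] yaw -150.9 q [  -0.9   24.8   -1.4   64.1    0.  -120. ] F [-0.  -0.1  0.5] M [ 0.04 -0.01 -0.04] w 50.3
shift [-0.4 -1.4 34. ] rot [ 0.09 -0.15 -0.4 ]
```

View pics/g9.png

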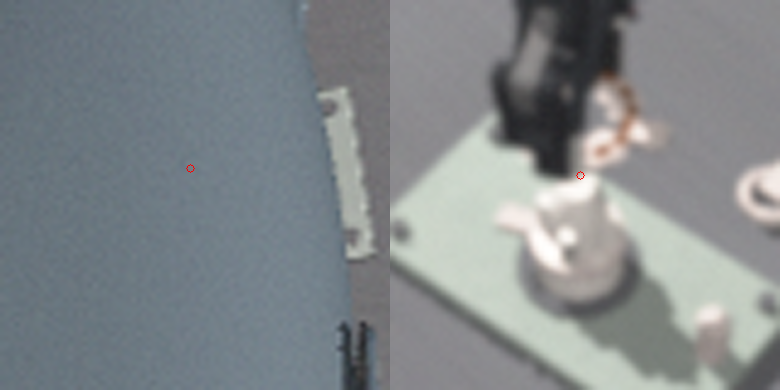

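```bash
python3 -m inch '[{"xyz":[0,-1,10],"delta_rot":[0,0,-0.4],"grip":-0.5},{"xyz":[0,-1,20],"delta_rot":[0,0,-0.4],"grip":-0.5},{"xyz":[0,-1,30],"delta_rot":[0,0,-0.4],"grip":-0.5},{"xyz":[0,-1,40],"delta_rot":[0,0,-0.4],"grip":-0.5},{"xyz":[0,-1,40],"delta_rot":[0,0,-0.4],"grip":-0.5}]'; python3 go.py .606 -.0107 .02 209.5; python3 look.py g10 306 198 322 215 30
```

```text
clock: 10.17
ee_pos: [0.6052, -0.011, 0.0433]
tcp_rot: [[-0.87, -0.493, -0.004], [-0.493, 0.87, 0.0], [0.003, 0.002, -1.0]]
force: [-0.2, -0.8, -0.9]
width: 0.0499
t 10.17 p [605.2 -11.   43.3] yaw -150.47 q [  -1.    26.6   -4.8   58.8    0.  -120.6] F [-0.2 -0.8 -0.9] M [-0.01  0.03  0.  ] w 49.9
shift [-0.9 -0.2 23.3] rot [ 0.12 -0.18  0.03]
```

View pics/g10.png

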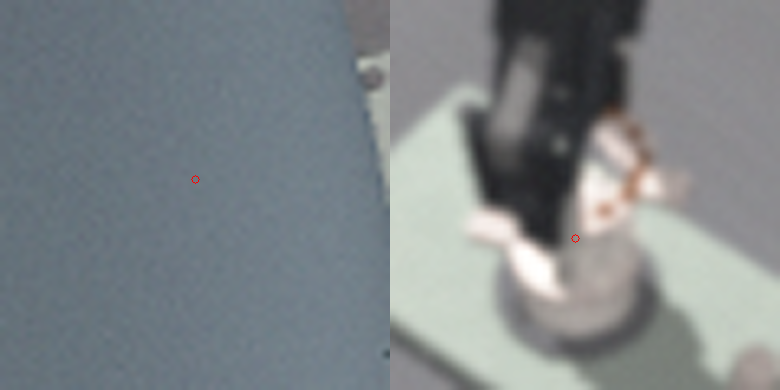

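```bash
python3 -m inch '[{"xyz":[-0.5,0,2.5],"delta_rot":[0,0,0],"grip":-0.5},{"xyz":[-0.5,0,5],"delta_rot":[0,0,0],"grip":-0.5},{"xyz":[-0.5,0,7.5],"delta_rot":[0,0,0],"grip":-0.5},{"xyz":[-0.5,0,10],"delta_rot":[0,0,0],"grip":-0.5},{"xyz":[-0.5,0,12],"delta_rot":[0,0,0],"grip":-0.5}]'; python3 go.py .606 -.0107 .02 209.5
```

```text
clock: 10.68
ee_pos: [0.6073, -0.0108, 0.0339]
tcp_rot: [[-0.87, -0.493, 0.0], [-0.493, 0.87, 0.0], [-0.0, 0.0, -1.0]]
force: [0.3, 0.2, -0.4]
width: 0.0506
t 10.68 p [607.3 -10.8  33.9] yaw -150.47 q [  -1.    27.    -5.6   57.4    0.  -120.6] F [ 0.3  0.2 -0.4] M [-0.03  0.07  0.03] w 50.6
shift [ 1.1  0.7 13.9] rot [0.   0.01 0.03]
```

```bash
python3 -m inch '[{"xyz":[0.7,0.4,2],"delta_rot":[0,0,0],"grip":-0.5},{"xyz":[0.7,0.4,4],"delta_rot":[0,0,0],"grip":-0.5},{"xyz":[0.7,0.4,6],"delta_rot":[0,0,0],"grip":-0.5},{"xyz":[0.7,0.4,8],"delta_rot":[0,0,0],"grip":-0.5},{"xyz":[0.7,0.4,8],"delta_rot":[0,0,0],"grip":-0.5}]'; python3 go.py .606 -.0107 .02 209.5
```

```text
clock: 11.1
ee_pos: [0.6062, -0.0107, 0.0256]
tcp_rot: [[-0.87, -0.493, -0.001], [-0.493, 0.87, 0.0], [0.0, 0.0, -1.0]]
force: [0.4, -0.9, -1.6]
width: 0.0503
t 11.1 p [606.2 -10.7  25.6] yaw -150.46 q [  -1.    27.4   -6.3   56.3    0.  -120.6] F [ 0.4 -0.9 -1.6] M [-0.04  0.08 -0.03] w 50.3
shift [0.2 0.1 5.6] rot [ 0.03 -0.03  0.04]
```

```bash
python3 -m inch '[{"xyz":[0,0,1],"delta_rot":[0,0,0],"grip":-0.5},{"xyz":[0,0,2],"delta_rot":[0,0,0],"grip":-0.5},{"xyz":[0,0,3],"delta_rot":[0,0,0],"grip":-0.5},{"xyz":[0,0,4],"delta_rot":[0,0,0],"grip":-0.5},{"xyz":[0,0,4],"delta_rot":[0,0,0],"grip":-0.5}]'; python3 go.py .606 -.0107 .02 209.5
```

```text
clock: 11.52
ee_pos: [0.6059, -0.0105, 0.0217]
tcp_rot: [[-0.87, -0.493, -0.001], [-0.493, 0.87, 0.0], [0.001, 0.001, -1.0]]
force: [-3.2, 1.4, -1.2]
width: 0.0504
t 11.52 p [605.9 -10.5  21.7] yaw -150.45 q [  -1.    27.6   -6.6   55.9    0.  -120.6] F [-3.2  1.4 -1.2] M [0.42 0.64 0.01] w 50.4
shift [-0.  -0.2  1.7] rot [ 0.06 -0.04  0.05]
```

```bash
python3 -m inch '[{"xyz":[0.3,0.4,0],"delta_rot":[0,0,0],"grip":-0.5},{"xyz":[0.3,0.4,0.7],"delta_rot":[0,0,0],"grip":-0.5},{"xyz":[0.3,0.4,1.4],"delta_rot":[0,0,0],"grip":-0.5},{"xyz":[0.3,0.4,2],"delta_rot":[0,0,0],"grip":-0.5},{"xyz":[0.3,0.4,2],"delta_rot":[0,0,0],"grip":-0.5}]'; python3 go.py .606 -.0107 .02 209.5
```

```text
clock: 11.93
ee_pos: [0.6059, -0.0105, 0.0199]
tcp_rot: [[-0.87, -0.493, -0.0], [-0.493, 0.87, 0.0], [0.0, 0.0, -1.0]]
force: [-3.2, 0.5, -0.4]
width: 0.0501
t 11.93 p [605.9 -10.5  19.9] yaw -150.46 q [  -1.    27.6   -6.8   55.6    0.  -120.5] F [-3.2  0.5 -0.4] M [0.38 0.68 0.03] w 50.1
shift [-0.  -0.3 -0.1] rot [ 0.02 -0.01  0.04]
```

```bash
python3 -m inch '[{"xyz":[0.6,0.3,0],"delta_rot":[0,0,0],"grip":-0.5},{"xyz":[0.6,0.3,0.7],"delta_rot":[0,0,0],"grip":-0.5},{"xyz":[0.6,0.3,1.4],"delta_rot":[0,0,0],"grip":-0.5},{"xyz":[0.6,0.3,2],"delta_rot":[0,0,0],"grip":-0.5},{"xyz":[0.6,0.3,2],"delta_rot":[0,0,0],"grip":-0.5}]'; python3 go.py .606 -.0107 .02 209.5
```

```text
clock: 12.35
ee_pos: [0.6057, -0.0106, 0.018]
tcp_rot: [[-0.87, -0.493, 0.0], [-0.493, 0.87, -0.0], [-0.0, -0.0, -1.0]]
force: [-0.6, 1.6, -0.7]
width: 0.0501
t 12.35 p [605.7 -10.6  18. ] yaw -150.47 q [  -1.    27.7   -7.1   55.2    0.  -120.5] F [-0.6  1.6 -0.7] M [ 0.31  0.13 -0.01] w 50.1
shift [-0.3 -0.2 -2. ] rot [-0.01  0.02  0.03]
```

```bash
python3 -m inch '[{"xyz":[0,0.2,0.7],"delta_rot":[0,0,0],"grip":-0.5},{"xyz":[0,0.2,1.4],"delta_rot":[0,0,0],"grip":-0.5},{"xyz":[0,0.2,2.1],"delta_rot":[0,0,0],"grip":-0.5},{"xyz":[0,0.2,2.8],"delta_rot":[0,0,0],"grip":-0.5},{"xyz":[0,0.2,3],"delta_rot":[0,0,0],"grip":-0.5}]'; python3 go.py .606 -.0107 .02 209.5
```

```text
clock: 12.77
ee_pos: [0.6053, -0.0105, 0.0149]
tcp_rot: [[-0.87, -0.493, 0.0], [-0.493, 0.87, -0.0], [0.0, -0.0, -1.0]]
force: [-0.6, 0.5, -1.1]
width: 0.0502
t 12.77 p [605.3 -10.5  14.9] yaw -150.47 q [  -1.    27.8   -7.3   54.9   -0.  -120.5] F [-0.6  0.5 -1.1] M [-0.03  0.   -0.07] w 50.2
shift [-0.5 -0.5 -5.1] rot [-0.   -0.    0.03]
```

```bash
python3 -m inch '[{"xyz":[0,0,0.8],"delta_rot":[0,0,0],"grip":-0.5},{"xyz":[0,0,1.6],"delta_rot":[0,0,0],"grip":-0.5},{"xyz":[0,0,2.4],"delta_rot":[0,0,0],"grip":-0.5},{"xyz":[0,0,3.2],"delta_rot":[0,0,0],"grip":-0.5},{"xyz":[0,0,4],"delta_rot":[0,0,0],"grip":-0.5}]'; python3 go.py .606 -.0107 .02 209.5;  python3 look.py g11 306 198 322 215 30
```

```text
clock: 13.18
ee_pos: [0.6053, -0.0104, 0.0109]
tcp_rot: [[-0.87, -0.493, 0.0], [-0.493, 0.87, 0.0], [-0.0, 0.0, -1.0]]
force: [-0.4, 0.6, -0.6]
width: 0.0502
t 13.18 p [605.3 -10.4  10.9] yaw -150.46 q [  -1.    28.    -7.6   54.3    0.  -120.5] F [-0.4  0.6 -0.6] M [ 0.01  0.01 -0.02] w 50.2
shift [-0.5 -0.6 -9.1] rot [0.   0.   0.04]
```

View pics/g11.png

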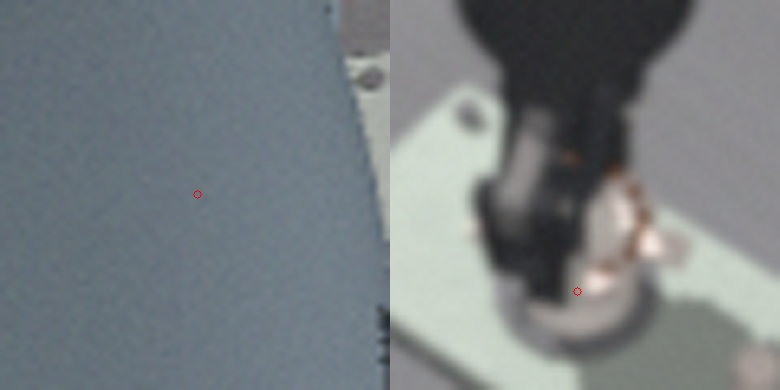

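The disc is about 10 mm down the splines with no axial force. I'm continuing.

```bash
python3 -m inch '[{"xyz":[0,0,1.2],"delta_rot":[0,0,0],"grip":-0.5},{"xyz":[0,0,2.4],"delta_rot":[0,0,0],"grip":-0.5},{"xyz":[0,0,3.6],"delta_rot":[0,0,0],"grip":-0.5},{"xyz":[0,0,4.8],"delta_rot":[0,0,0],"grip":-0.5},{"xyz":[0,0,6],"delta_rot":[0,0,0],"grip":-0.5}]'; python3 go.py .606 -.0107 .001 209.5;python3 -m inch '[{"xyz":[0,0,0.5],"delta_rot":[0,0,0],"grip":-0.5},{"xyz":[0,0,1],"delta_rot":[0,0,0],"grip":-0.5},{"xyz":[0,0,1.5],"delta_rot":[0,0,0],"grip":-0.5},{"xyz":[0,0,2],"delta_rot":[0,0,0],"grip":-0.5},{"xyz":[0,0,2],"delta_rot":[0,0,0],"grip":-0.5}]'; python3 go.py .606 -.0107 .001 209.5
```

```text
clock: 13.7
ee_pos: [0.6052, -0.0104, 0.0048]
tcp_rot: [[-0.87, -0.493, -0.0], [-0.493, 0.87, 0.0], [0.0, 0.0, -1.0]]
force: [-0.5, 0.1, -0.8]
width: 0.0506
t 13.7 p [605.2 -10.4   4.8] yaw -150.46 q [  -1.    28.3   -8.1   53.6    0.  -120.5] F [-0.5  0.1 -0.8] M [-0.01 -0.1   0.05] w 50.6
shift [-0.5 -0.6  3.8] rot [ 0.01 -0.    0.04]
clock: 14.12
ee_pos: [0.6052, -0.0104, 0.0029]
tcp_rot: [[-0.87, -0.493, -0.0], [-0.493, 0.87, 0.0], [0.0, 0.0, -1.0]]
force: [0.1, 0.1, -0.7]
width: 0.0503
t 14.12 p [605.2 -10.4   2.9] yaw -150.46 q [  -1.    28.4   -8.2   53.3    0.  -120.5] F [ 0.1  0.1 -0.7] M [ 0.03 -0.04 -0.01] w 50.3
shift [-0.5 -0.6  1.9] rot [ 0.01 -0.    0.04]
```

```bash
python3 -m inch '[{"xyz":[0,0,0.4],"delta_rot":[0,0,0],"grip":-0.5},{"xyz":[0,0,0.8],"delta_rot":[0,0,0],"grip":-0.5},{"xyz":[0,0,1.2],"delta_rot":[0,0,0],"grip":-0.5},{"xyz":[0,0,1.6],"delta_rot":[0,0,0],"grip":-0.5},{"xyz":[0,0,1.6],"delta_rot":[0,0,0],"grip":-0.5}]'; python3 go.py .606 -.0107 .001 209.5;python3 -m inch '[{"xyz":[0,0,0.3],"delta_rot":[0,0,0],"grip":-0.5},{"xyz":[0,0,0.6],"delta_rot":[0,0,0],"grip":-0.5},{"xyz":[0,0,0.9],"delta_rot":[0,0,0],"grip":-0.5},{"xyz":[0,0,0.9],"delta_rot":[0,0,0],"grip":-0.5},{"xyz":[0,0,0.9],"delta_rot":[0,0,0],"grip":-0.5}]'; python3 go.py .606 -.0107 .001 209.5
```

```text
clock: 14.53
ee_pos: [0.6053, -0.0104, 0.0016]
tcp_rot: [[-0.87, -0.493, 0.0], [-0.493, 0.87, 0.0], [-0.0, -0.0, -1.0]]
force: [-1.3, 0.0, 0.6]
width: 0.0501
t 14.53 p [605.3 -10.4   1.6] yaw -150.46 q [  -1.    28.5   -8.3   53.1    0.  -120.5] F [-1.3  0.   0.6] M [0.06 0.13 0.  ] w 50.1
shift [-0.4 -0.6  0.6] rot [-0.    0.01  0.04]
clock: 14.95
ee_pos: [0.6054, -0.0104, 0.0015]
tcp_rot: [[-0.87, -0.493, 0.001], [-0.493, 0.87, 0.0], [-0.001, -0.0, -1.0]]
force: [-3.6, -0.0, 9.5]
width: 0.05
t 14.95 p [605.4 -10.4   1.5] yaw -150.46 q [  -1.    28.5   -8.4   53.1    0.  -120.5] F [-3.6 -0.   9.5] M [0.14 0.65 0.04] w 50.0
shift [-0.4 -0.6  0.5] rot [-0.02  0.04  0.04]
```

Contact of 9.5 N came at reported z 1.5, against about 1.3 expected for home. Releasing.

```bash
python3 -m inch '[{"xyz":[0,0,-0.6],"delta_rot":[0,0,0],"grip":-0.5},{"xyz":[0,0,-0.6],"delta_rot":[0,0,0],"grip":0.4},{"xyz":[0,0,-0.6],"delta_rot":[0,0,0],"grip":0.8},{"xyz":[0,0,-0.6],"delta_rot":[0,0,0],"grip":1},{"xyz":[0,0,-0.6],"delta_rot":[0,0,0],"grip":1}]'; python3 -m inch '[{"xyz":[0,0,-3],"delta_rot":[0,0,0],"grip":1},{"xyz":[0,0,-20],"delta_rot":[0,0,0],"grip":1},{"xyz":[0,0,-45],"delta_rot":[0,0,0],"grip":1},{"xyz":[0,0,-75],"delta_rot":[0,0,0],"grip":1},{"xyz":[0,0,-110],"delta_rot":[0,0,0],"grip":1}]';  python3 go.py .4695 -.2759 .12 80
```

```text
clock: 15.37
ee_pos: [0.6053, -0.0104, 0.0009]
tcp_rot: [[-0.87, -0.493, -0.0], [-0.493, 0.87, 0.0], [0.0, 0.0, -1.0]]
force: [-0.2, -0.3, -0.2]
width: 0.0854
clock: 15.78
ee_pos: [0.6042, -0.0104, 0.1113]
tcp_rot: [[-0.87, -0.493, -0.003], [-0.493, 0.87, 0.0], [0.002, 0.001, -1.0]]
force: [1.3, -0.7, -0.4]
width: 0.0854
t 15.78 p [604.2 -10.4 111.3] yaw -150.46 q [  -1.    23.7    1.1   67.6    0.  -120.5] F [ 1.3 -0.7 -0.4] M [ 0.01 -0.1   0.01] w 85.4
shift [ 248.1 -164.6   -8.4] rot [-1.0000e-01 -1.6000e-01  1.2954e+02]
```

```bash
python3 -m inch '[{"xyz":[13,-9,0],"delta_rot":[0,0,7],"grip":1},{"xyz":[26,-18,0],"delta_rot":[0,0,14],"grip":1},{"xyz":[39,-27,0],"delta_rot":[0,0,21],"grip":1},{"xyz":[52,-36,0],"delta_rot":[0,0,28],"grip":1},{"xyz":[65,-44,0],"delta_rot":[0,0,35],"grip":1}]'; python3 go.py .4690 -.2757 .12 79.8
```

```text
clock: 16.2
ee_pos: [0.5702, -0.0814, 0.1114]
tcp_rot: [[-0.995, 0.101, 0.0], [0.101, 0.995, 0.0], [-0.0, 0.0, -1.0]]
force: [-0.1, 0.4, 0.4]
width: 0.0856
t 16.2 p [570.2 -81.4 111.4] yaw 174.19 q [ -8.1  20.9  -3.3  65.8   0.  -92.3] F [-0.1  0.4  0.4] M [0.   0.02 0.05] w 85.6
shift [  81.  -203.5   -8.7] rot [2.000e-02 1.000e-02 9.439e+01]
```

```bash
python3 -m inch '[{"xyz":[6,-15,0],"delta_rot":[0,0,7],"grip":1},{"xyz":[12,-30,0],"delta_rot":[0,0,14],"grip":1},{"xyz":[18,-45,0],"delta_rot":[0,0,21],"grip":1},{"xyz":[24,-60,0],"delta_rot":[0,0,28],"grip":1},{"xyz":[30,-75,0],"delta_rot":[0,0,35],"grip":1}]'; python3 go.py .4690 -.2757 .12 79.8; python3 look.py h1 306 198 322 228 40
```

```text
clock: 16.62
ee_pos: [0.533, -0.1532, 0.1113]
tcp_rot: [[-0.757, 0.654, 0.0], [0.654, 0.757, 0.0], [-0.0, 0.0, -1.0]]
force: [0.8, 0.3, 0.1]
width: 0.0853
t 16.62 p [ 533.  -153.2  111.3] yaw 139.19 q [-16.   18.9  -6.3  64.7   0.  -65.2] F [0.8 0.3 0.1] M [-0.03  0.   -0.03] w 85.3
shift [ -31.6 -134.5   -8.7] rot [ 1.000e-02 -0.000e+00  5.939e+01]
```

View pics/h1.png

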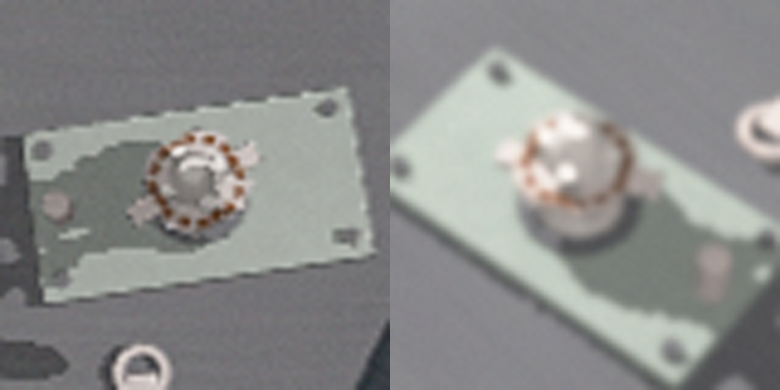

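Disc down on the shoulder: in the top crop its tab at (145,210) lies opposite the hub's tab (245,155), towards the post end (55,205). I'll check its height with an overlay.

```bash
cat > ov.py <<'E'
import sys
from h import *
# ov.py out af yaw z1 z2 ...
o,af,yaw=sys.argv[1],float(sys.argv[2]),np.radians(float(sys.argv[3]));zs=[float(z) for z in sys.argv[4:]]
out=[]
for n,(u,v) in(("top",(306,198)),("scene",(322,226))):
    r=26;im=env.capture(n);S=15
    C=cv2.resize(im[v-r:v+r,u-r:u+r],None,fx=S/2,fy=S/2,interpolation=cv2.INTER_CUBIC)[:,:,::-1].copy()
    for z,c in zip(zs,((0,255,0),(255,0,0))):
        q=(proj(n,place(plate(af),.6058,-.0107,yaw,z))+.5-[u-r,v-r])*S/2
        cv2.polylines(C,[np.round(q).astype(np.int32)],True,c,1)
    out.append(C)
cv2.imwrite(f"pics/{o}.png",np.hstack(out))
E
python3 ov.py h2 52 119.5 .046 .060
```

```text
(no output)
```

View pics/h2.png

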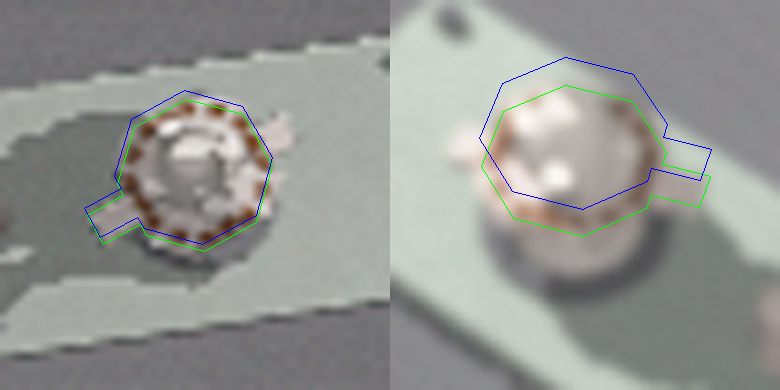

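```bash
python3 -m inch '[{"xyz":[-6,-27,0],"delta_rot":[0,0,7],"grip":1},{"xyz":[-12,-54,0],"delta_rot":[0,0,14],"grip":1},{"xyz":[-18,-80,0],"delta_rot":[0,0,21],"grip":1},{"xyz":[-24,-107,0],"delta_rot":[0,0,28],"grip":1},{"xyz":[-31,-134,0],"delta_rot":[0,0,35],"grip":1}]'; python3 go.py .4690 -.2757 .06 79.8
```

```text
clock: 17.23
ee_pos: [0.47, -0.2747, 0.1112]
tcp_rot: [[-0.249, 0.968, 0.0], [0.968, 0.249, 0.0], [0.0, 0.0, -1.0]]
force: [-0.0, 0.2, -0.6]
width: 0.0853
t 17.23 p [ 470.  -274.7  111.2] yaw 104.45 q [-30.3  18.   -7.8  64.3   0.  -44.8] F [-0.   0.2 -0.6] M [-0.05  0.01 -0.01] w 85.3
shift [-0.7 -1.2 51.2] rot [ 1.000e-02 -2.000e-02  2.465e+01]
```

The home outline (green, z = 46 mm) fits the disc in both views, so it is home. Now the separator.

```bash
python3 -m inch '[{"xyz":[-1,-1,0],"delta_rot":[0,0,7],"grip":1},{"xyz":[-1,-1,10],"delta_rot":[0,0,14],"grip":1},{"xyz":[-1,-1,25],"delta_rot":[0,0,21],"grip":1},{"xyz":[-1,-1,40],"delta_rot":[0,0,24.6],"grip":1},{"xyz":[-1,-1,51],"delta_rot":[0,0,24.6],"grip":1}]'; python3 go.py .4690 -.2757 .01 79.8; python3 look.py h3 404 246 291 142 40
```

```text
clock: 17.65
ee_pos: [0.4697, -0.2751, 0.0591]
tcp_rot: [[0.175, 0.985, -0.0], [0.985, -0.175, 0.001], [0.0, -0.0, -1.0]]
force: [0.2, -0.7, 0.1]
width: 0.0853
t 17.65 p [ 469.7 -275.1   59.1] yaw 79.9 q [-30.4  20.3 -12.6  57.2   0.  -20.3] F [ 0.2 -0.7  0.1] M [-0.06  0.03 -0.05] w 85.3
shift [-0.8 -0.5 49.1] rot [-0.02 -0.03  0.1 ]
```

View pics/h3.png

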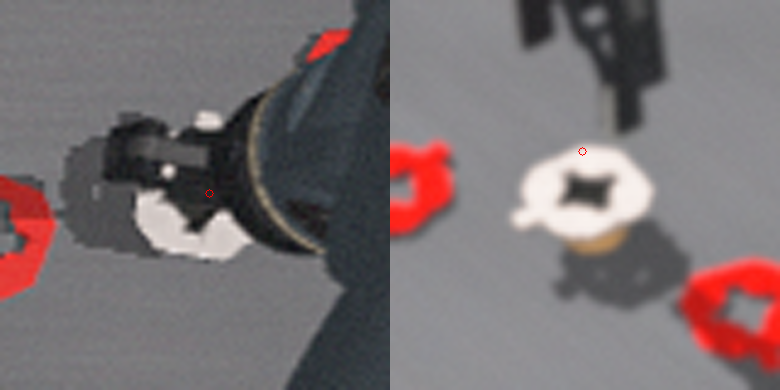

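```bash
python3 -m inch '[{"xyz":[-0.7,-0.4,12],"delta_rot":[0,0,0],"grip":1},{"xyz":[-0.7,-0.4,24],"delta_rot":[0,0,0],"grip":1},{"xyz":[-0.7,-0.4,36],"delta_rot":[0,0,0],"grip":1},{"xyz":[-0.7,-0.4,48],"delta_rot":[0,0,0],"grip":1},{"xyz":[-0.7,-0.4,52],"delta_rot":[0,0,0],"grip":1}]'; python3 go.py .4690 -.2757 -.015 79.8; python3 look.py h4 404 246 291 142 32
```

```text
clock: 18.17
ee_pos: [0.4689, -0.2758, 0.0074]
tcp_rot: [[0.172, 0.985, -0.001], [0.985, -0.172, 0.001], [0.001, -0.001, -1.0]]
force: [-0.1, 0.0, -0.2]
width: 0.0855
t 18.17 p [ 468.9 -275.8    7.4] yaw 80.1 q [-30.5  23.1 -16.8  50.1   0.  -20.6] F [-0.1  0.  -0.2] M [-0.03 -0.05  0.01] w 85.5
shift [ 0.1  0.1 22.4] rot [-0.05 -0.03  0.3 ]
```

View pics/h4.png

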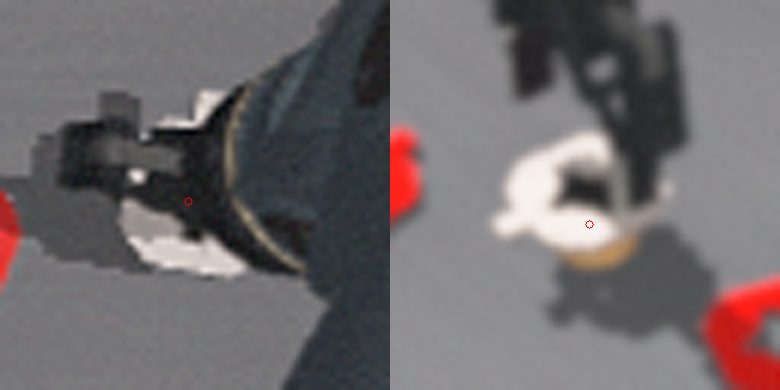

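```bash
python3 - <<'E'
from h import *
s=env.get_state();p=s["ee_pos"];x=s["tcp_rot"][:,0];y=s["tcp_rot"][:,1]
u,v,r=291,142,32;im=env.capture("scene");S=12
C=cv2.resize(im[v-r:v+r,u-r:u+r],None,fx=S,fy=S,interpolation=cv2.INTER_CUBIC)[:,:,::-1].copy()[:600]
for off,c in((.0,(0,0,255)),(.037,(0,255,0))):
  for sg in(-1,1):
    X=[p+sg*.0427*x+k*.011*y+[0,0,off] for k in(-1,1)]
    q=((proj("scene",X)+.5-[u-r,v-r])*S).astype(int)
    cv2.line(C,tuple(map(int,q[0])),tuple(map(int,q[1])),c,2)
cv2.imwrite("pics/h5.png",C)
E
```

```text
(no output)
```

View pics/h5.png

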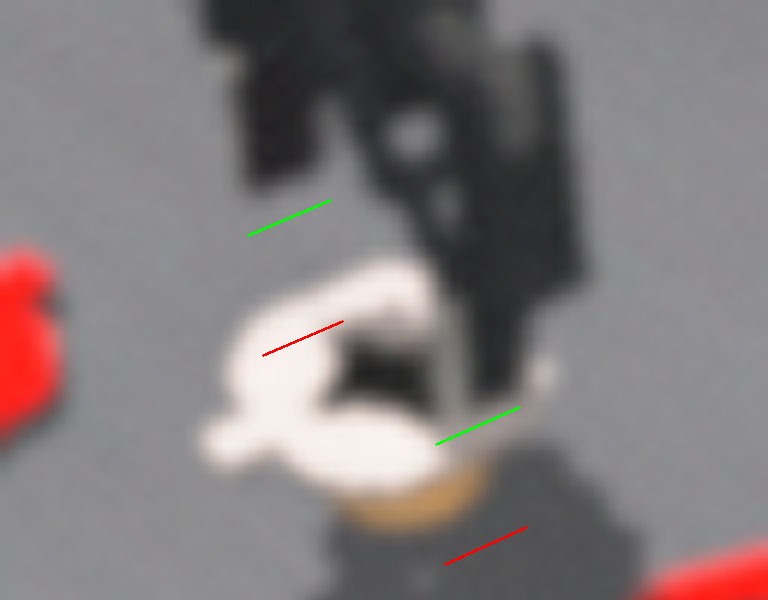

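```bash
python3 -m inch '[{"xyz":[0,0,6],"delta_rot":[0,0,0.3],"grip":1},{"xyz":[0,0,12],"delta_rot":[0,0,0.3],"grip":1},{"xyz":[0,0,18],"delta_rot":[0,0,0.3],"grip":1},{"xyz":[0,0,23],"delta_rot":[0,0,0.3],"grip":1},{"xyz":[0,0,23],"delta_rot":[0,0,0.3],"grip":1}]'; python3 -m inch '[{"xyz":[0,0,2],"delta_rot":[0,0,0],"grip":1},{"xyz":[0,0,4],"delta_rot":[0,0,0],"grip":1},{"xyz":[0,0,5],"delta_rot":[0,0,0],"grip":1},{"xyz":[0,0,5],"delta_rot":[0,0,0],"grip":1},{"xyz":[0,0,5],"delta_rot":[0,0,0],"grip":1}]';python3 go.py .4690 -.2757 -.021 79.8; python3 look.py h6 404 246 291 142 32
```

```text
clock: 18.73
ee_pos: [0.468, -0.2761, -0.0161]
tcp_rot: [[0.18, 0.984, -0.002], [0.984, -0.18, 0.001], [0.001, -0.002, -1.0]]
force: [0.7, -0.7, -0.3]
width: 0.0853
clock: 19.15
ee_pos: [0.4688, -0.2765, -0.0198]
tcp_rot: [[0.18, 0.984, 0.0], [0.984, -0.18, 0.0], [0.0, 0.0, -1.0]]
force: [-0.2, 0.0, -0.5]
width: 0.0856
t 19.15 p [ 468.8 -276.5  -19.8] yaw 79.64 q [-30.5  24.8 -18.8  46.3   0.  -20.2] F [-0.2  0.  -0.5] M [-0.04 -0.02 -0.02] w 85.6
shift [0.8 0.  1.2] rot [ 0.   -0.   -0.16]
```

View pics/h6.png

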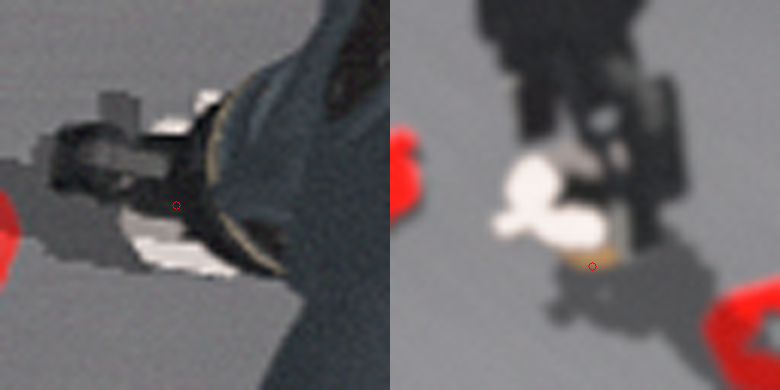

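Fingers straddle the separator: right tip at about (625,250), left finger behind its rim at (530,135). Closing.

```bash
python3 -m inch '[{"xyz":[0,0,0],"delta_rot":[0,0,0],"grip":0.8},{"xyz":[0,0,0],"delta_rot":[0,0,0],"grip":0.6},{"xyz":[0,0,0],"delta_rot":[0,0,0],"grip":0.4},{"xyz":[0,0,0],"delta_rot":[0,0,0],"grip":0.2},{"xyz":[0,0,0],"delta_rot":[0,0,0],"grip":0}]' 30; python3 -m inch '[{"xyz":[0,0,0],"delta_rot":[0,0,0],"grip":-0.3},{"xyz":[0,0,0],"delta_rot":[0,0,0],"grip":-0.3},{"xyz":[0,0,-2],"delta_rot":[0,0,0],"grip":-0.3},{"xyz":[0,0,-10],"delta_rot":[0,0,0],"grip":-0.3},{"xyz":[0,0,-25],"delta_rot":[0,0,0],"grip":-0.3}]' 50;python3 go.py .4690 -.2757 -.021 79.8; python3 look.py h7 404 246 291 142 32
```

```text
clock: 19.67
ee_pos: [0.4688, -0.2765, -0.0196]
tcp_rot: [[0.18, 0.984, 0.0], [0.984, -0.18, -0.0], [-0.0, 0.0, -1.0]]
force: [-0.5, 0.8, 5.1]
width: 0.0632
clock: 20.08
ee_pos: [0.4676, -0.2757, 0.0042]
tcp_rot: [[0.18, 0.984, -0.003], [0.984, -0.18, 0.002], [0.001, -0.003, -1.0]]
force: [-0.1, 0.5, -0.8]
width: 0.0628
t 20.08 p [ 467.6 -275.7    4.2] yaw 79.64 q [-30.5  23.3 -17.1  49.8   0.  -20.2] F [-0.1  0.5 -0.8] M [ 0.01 -0.01 -0.06] w 62.8
shift [ 0.3  1.5 25.2] rot [-0.17 -0.07 -0.16]
```

View pics/h7.png

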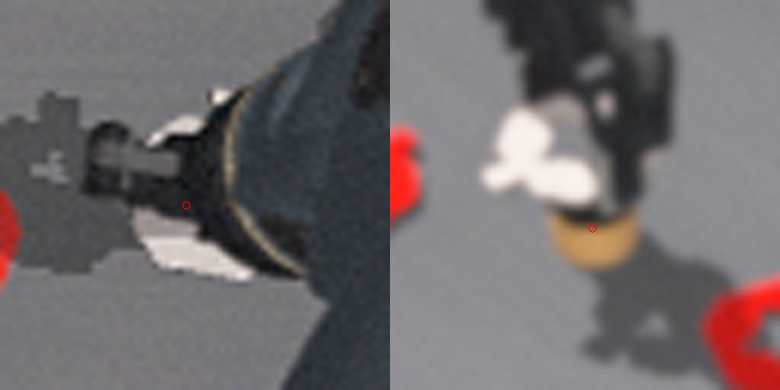

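```bash
python3 -m inch '[{"xyz":[0,0,-20],"delta_rot":[0,0,0],"grip":-0.3},{"xyz":[0,0,-40],"delta_rot":[0,0,0],"grip":-0.3},{"xyz":[0,0,-60],"delta_rot":[0,0,0],"grip":-0.3},{"xyz":[0,0,-80],"delta_rot":[0,0,0],"grip":-0.3},{"xyz":[0,0,-95],"delta_rot":[0,0,0],"grip":-0.3}]'; python3 go.py .6053 -.0104 .1 29.5
```

```text
clock: 20.6
ee_pos: [0.4691, -0.2766, 0.1013]
tcp_rot: [[0.18, 0.984, 0.001], [0.984, -0.18, -0.0], [-0.0, 0.001, -1.0]]
force: [-0.5, 0.7, -1.5]
width: 0.0624
t 20.6 p [ 469.1 -276.6  101.3] yaw 79.64 q [-30.5  18.3  -8.8  62.8   0.  -20.2] F [-0.5  0.7 -1.5] M [-0.06 -0.03  0.03] w 62.4
shift [286.4  86.1   1.3] rot [ 5.000e-02 -1.000e-02  5.014e+01]
```

```bash
python3 -m inch '[{"xyz":[24,7,0],"delta_rot":[0,0,5],"grip":-0.3},{"xyz":[50,15,0],"delta_rot":[0,0,10],"grip":-0.3},{"xyz":[78,23,0],"delta_rot":[0,0,15],"grip":-0.3},{"xyz":[110,33,0],"delta_rot":[0,0,20],"grip":-0.3},{"xyz":[140,42,0],"delta_rot":[0,0,25],"grip":-0.3}]'; python3 go.py .6053 -.0104 .1 29.5
```

```text
clock: 21.02
ee_pos: [0.5357, -0.145, 0.0997]
tcp_rot: [[0.583, 0.813, -0.0], [0.813, -0.583, 0.0], [0.0, -0.0, -1.0]]
force: [0.8, -0.5, -0.9]
width: 0.0624
t 21.02 p [ 535.7 -145.    99.7] yaw 54.35 q [-15.2  19.4  -7.4  63.2   0.   20.5] F [ 0.8 -0.5 -0.9] M [-0.03 -0.07 -0.05] w 62.4
shift [150.  -21.9  -0.3] rot [-1.000e-02 -0.000e+00  2.485e+01]
```

```bash
python3 -m inch '[{"xyz":[30,-4,0],"delta_rot":[0,0,5],"grip":-0.3},{"xyz":[65,-9,0],"delta_rot":[0,0,10],"grip":-0.3},{"xyz":[100,-14,0],"delta_rot":[0,0,16],"grip":-0.3},{"xyz":[130,-19,0],"delta_rot":[0,0,22],"grip":-0.3},{"xyz":[148,-22,0],"delta_rot":[0,0,25],"grip":-0.3}]'; python3 -m inch '[{"xyz":[0,0,5],"delta_rot":[0,0,0],"grip":-0.3},{"xyz":[0,0,10],"delta_rot":[0,0,0],"grip":-0.3},{"xyz":[0,0,20],"delta_rot":[0,0,0],"grip":-0.3},{"xyz":[0,0,20],"delta_rot":[0,0,0],"grip":-0.3},{"xyz":[0,0,20],"delta_rot":[0,0,0],"grip":-0.3}]'; python3 go.py .6053 -.0104 .035 29.5;  python3 look.py h8 306 198 322 215 35
```

```text
clock: 21.43
ee_pos: [0.6041, -0.0099, 0.0995]
tcp_rot: [[0.871, 0.491, 0.0], [0.491, -0.871, 0.001], [0.0, -0.001, -1.0]]
force: [0.8, 0.4, -1.2]
width: 0.0626
clock: 21.85
ee_pos: [0.6018, -0.0139, 0.0791]
tcp_rot: [[0.87, 0.494, -0.002], [0.494, -0.87, 0.0], [-0.002, -0.001, -1.0]]
force: [0.8, -0.1, -1.0]
width: 0.0625
t 21.85 p [601.8 -13.9  79.1] yaw 29.59 q [-1.3 24.6 -2.3 63.2 -0.  59.1] F [ 0.8 -0.1 -1. ] M [-0.01 -0.07  0.05] w 62.5
shift [ 4.8 -1.3 44.1] rot [-0.06  0.11  0.09]
```

View pics/h8.png

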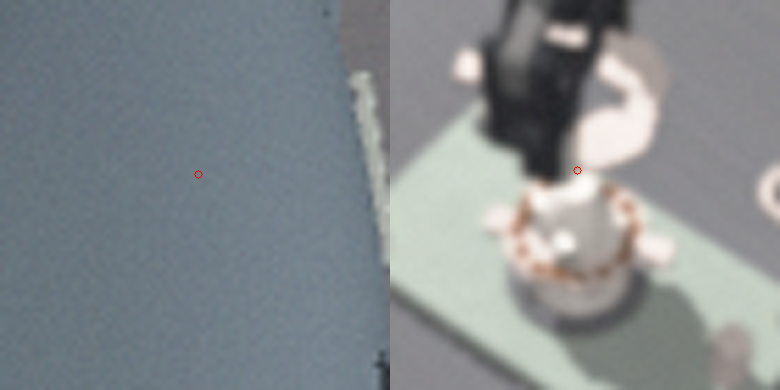

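The separator's tab at (465,68) points opposite to the disc's tab (655,250). I'm centring and lowering.

```bash
python3 -m inch '[{"xyz":[2.5,-0.7,0],"delta_rot":[0,0,0],"grip":-0.3},{"xyz":[4.8,-1.3,10],"delta_rot":[0,0,0],"grip":-0.3},{"xyz":[4.8,-1.3,20],"delta_rot":[0,0,0],"grip":-0.3},{"xyz":[4.8,-1.3,30],"delta_rot":[0,0,0],"grip":-0.3},{"xyz":[4.8,-1.3,35],"delta_rot":[0,0,0],"grip":-0.3}]'; python3 -m inch '[{"xyz":[0,0,2],"delta_rot":[0,0,0],"grip":-0.3},{"xyz":[0,0,4],"delta_rot":[0,0,0],"grip":-0.3},{"xyz":[0,0,5],"delta_rot":[0,0,0],"grip":-0.3},{"xyz":[0,0,5],"delta_rot":[0,0,0],"grip":-0.3},{"xyz":[0,0,5],"delta_rot":[0,0,0],"grip":-0.3}]'; python3 go.py .6053 -.0104 .035 29.5
```

```text
clock: 22.37
ee_pos: [0.6054, -0.0093, 0.0429]
tcp_rot: [[0.869, 0.495, -0.003], [0.495, -0.869, 0.0], [-0.002, -0.001, -1.0]]
force: [0.2, 0.1, -0.3]
width: 0.0623
clock: 22.78
ee_pos: [0.6068, -0.0094, 0.0404]
tcp_rot: [[0.869, 0.495, 0.0], [0.495, -0.869, 0.0], [0.0, 0.0, -1.0]]
force: [-0.5, -0.2, -1.2]
width: 0.0621
t 22.78 p [606.8  -9.4  40.4] yaw 29.64 q [-0.9 26.6 -5.1 58.2  0.  59.5] F [-0.5 -0.2 -1.2] M [-0.02  0.04  0.02] w 62.1
shift [-1.8  0.2  5.4] rot [ 0.01 -0.03  0.14]
```

Bottom is at about 85 mm. Correcting by −1.8 in x and lowering over the nose.

```bash
python3 -m inch '[{"xyz":[-1,0.2,0],"delta_rot":[0,0,0],"grip":-0.3},{"xyz":[-1.8,0.2,3],"delta_rot":[0,0,0],"grip":-0.3},{"xyz":[-1.8,0.2,6],"delta_rot":[0,0,0],"grip":-0.3},{"xyz":[-1.8,0.2,9],"delta_rot":[0,0,0],"grip":-0.3},{"xyz":[-1.8,0.2,11],"delta_rot":[0,0,0],"grip":-0.3}]'; python3 go.py .6053 -.0104 .025 29.5;  python3 -m inch '[{"xyz":[0,0,2],"delta_rot":[0,0,0],"grip":-0.3},{"xyz":[0,0,4],"delta_rot":[0,0,0],"grip":-0.3},{"xyz":[0,0,5],"delta_rot":[0,0,0],"grip":-0.3},{"xyz":[0,0,6],"delta_rot":[0,0,0],"grip":-0.3},{"xyz":[0,0,6],"delta_rot":[0,0,0],"grip":-0.3}]'; python3 go.py .6053 -.0104 .025 29.5
```

```text
clock: 23.2
ee_pos: [0.6048, -0.0105, 0.0286]
tcp_rot: [[0.869, 0.494, -0.001], [0.494, -0.869, 0.0], [-0.0, -0.0, -1.0]]
force: [0.1, 0.2, -1.8]
width: 0.0625
t 23.2 p [604.8 -10.5  28.6] yaw 29.63 q [-1.  27.1 -6.3 56.6  0.  59.4] F [ 0.1  0.2 -1.8] M [-0.02  0.06  0.02] w 62.5
shift [0.5 0.2 3.6] rot [-0.02  0.02  0.13]
clock: 23.62
ee_pos: [0.605, -0.0104, 0.0229]
tcp_rot: [[0.869, 0.494, -0.0], [0.494, -0.869, 0.0], [-0.0, -0.0, -1.0]]
force: [0.6, 1.1, -0.6]
width: 0.0621
t 23.62 p [605.  -10.4  22.9] yaw 29.64 q [-1.  27.4 -6.7 55.9  0.  59.4] F [ 0.6  1.1 -0.6] M [ 0.01  0.03 -0.01] w 62.1
shift [ 0.2  0.1 -2.1] rot [-0.01  0.01  0.14]
```

```bash
python3 -m inch '[{"xyz":[0.2,0,1],"delta_rot":[0,0,0],"grip":-0.3},{"xyz":[0.2,0,2],"delta_rot":[0,0,0],"grip":-0.3},{"xyz":[0.2,0,3],"delta_rot":[0,0,0],"grip":-0.3},{"xyz":[0.2,0,4],"delta_rot":[0,0,0],"grip":-0.3},{"xyz":[0.2,0,4],"delta_rot":[0,0,0],"grip":-0.3}]'; python3 go.py .6053 -.0104 .025 29.5;  python3 -m inch '[{"xyz":[0,0,0.7],"delta_rot":[0,0,0],"grip":-0.3},{"xyz":[0,0,1.4],"delta_rot":[0,0,0],"grip":-0.3},{"xyz":[0,0,2],"delta_rot":[0,0,0],"grip":-0.3},{"xyz":[0,0,2.5],"delta_rot":[0,0,0],"grip":-0.3},{"xyz":[0,0,2.5],"delta_rot":[0,0,0],"grip":-0.3}]'; python3 go.py .6053 -.0104 .025 29.5
```

```text
clock: 24.03
ee_pos: [0.6051, -0.0103, 0.0189]
tcp_rot: [[0.869, 0.495, -0.0], [0.495, -0.869, 0.0], [-0.0, -0.0, -1.0]]
force: [0.1, -0.1, -0.5]
width: 0.0627
t 24.03 p [605.1 -10.3  18.9] yaw 29.64 q [-1.  27.6 -7.  55.4  0.  59.4] F [ 0.1 -0.1 -0.5] M [ 0.01 -0.08 -0.04] w 62.7
shift [ 0.1  0.2 -6.1] rot [-0.02  0.01  0.14]
clock: 24.45
ee_pos: [0.6052, -0.0103, 0.0165]
tcp_rot: [[0.869, 0.494, -0.0], [0.494, -0.869, 0.0], [-0.0, -0.0, -1.0]]
force: [-0.1, -0.3, -1.4]
width: 0.0628
t 24.45 p [605.2 -10.3  16.5] yaw 29.64 q [-1.  27.7 -7.2 55.1  0.  59.4] F [-0.1 -0.3 -1.4] M [ 0.02 -0.01  0.02] w 62.8
shift [ 0.1  0.1 -8.5] rot [-0.01  0.01  0.14]
```

```bash
python3 -m inch '[{"xyz":[0,0,0.5],"delta_rot":[0,0,0.1],"grip":-0.3},{"xyz":[0,0,1],"delta_rot":[0,0,0.1],"grip":-0.3},{"xyz":[0,0,1.5],"delta_rot":[0,0,0.1],"grip":-0.3},{"xyz":[0,0,2],"delta_rot":[0,0,0.1],"grip":-0.3},{"xyz":[0,0,2],"delta_rot":[0,0,0.1],"grip":-0.3}]'; python3 go.py .6053 -.0104 .025 29.5;  python3 -m inch '[{"xyz":[0,0,0.7],"delta_rot":[0,0,0],"grip":-0.3},{"xyz":[0,0,1.4],"delta_rot":[0,0,0],"grip":-0.3},{"xyz":[0,0,2],"delta_rot":[0,0,0],"grip":-0.3},{"xyz":[0,0,2.5],"delta_rot":[0,0,0],"grip":-0.3},{"xyz":[0,0,2.5],"delta_rot":[0,0,0],"grip":-0.3}]'; python3 go.py .6053 -.0104 .025 29.5
```

```text
clock: 24.87
ee_pos: [0.6052, -0.0103, 0.0145]
tcp_rot: [[0.87, 0.493, -0.0], [0.493, -0.87, 0.0], [-0.0, -0.0, -1.0]]
force: [-0.4, 0.4, -1.0]
width: 0.0623
t 24.87 p [605.2 -10.3  14.5] yaw 29.54 q [-1.  27.8 -7.4 54.8  0.  59.5] F [-0.4  0.4 -1. ] M [-0.03 -0.01  0.  ] w 62.3
shift [  0.    0.1 -10.5] rot [-0.01  0.    0.04]
clock: 25.28
ee_pos: [0.6052, -0.0104, 0.012]
tcp_rot: [[0.87, 0.493, -0.0], [0.493, -0.87, 0.0], [-0.0, -0.0, -1.0]]
force: [0.3, 0.6, -0.6]
width: 0.0623
t 25.28 p [605.2 -10.4  12. ] yaw 29.54 q [-1.  28.  -7.6 54.5  0.  59.5] F [ 0.3  0.6 -0.6] M [ 0.02 -0.    0.03] w 62.3
shift [  0.1   0.1 -13. ] rot [-0.01  0.01  0.04]
```

Past the rib tops with no force. Continuing.

```bash
python3 -m inch '[{"xyz":[0,0,1],"delta_rot":[0,0,0],"grip":-0.3},{"xyz":[0,0,2],"delta_rot":[0,0,0],"grip":-0.3},{"xyz":[0,0,3],"delta_rot":[0,0,0],"grip":-0.3},{"xyz":[0,0,4],"delta_rot":[0,0,0],"grip":-0.3},{"xyz":[0,0,5],"delta_rot":[0,0,0],"grip":-0.3}]'; python3 go.py .6053 -.0104 .025 29.5;  python3 -m inch '[{"xyz":[0,0,0.7],"delta_rot":[0,0,0],"grip":-0.3},{"xyz":[0,0,1.4],"delta_rot":[0,0,0],"grip":-0.3},{"xyz":[0,0,2],"delta_rot":[0,0,0],"grip":-0.3},{"xyz":[0,0,2.6],"delta_rot":[0,0,0],"grip":-0.3},{"xyz":[0,0,3],"delta_rot":[0,0,0],"grip":-0.3}]'; python3 go.py .6053 -.0104 .025 29.5
```

```text
clock: 25.7
ee_pos: [0.6052, -0.0103, 0.007]
tcp_rot: [[0.87, 0.493, -0.0], [0.493, -0.87, 0.0], [-0.0, -0.0, -1.0]]
force: [-0.3, -0.6, -0.9]
width: 0.0618
t 25.7 p [605.2 -10.3   7. ] yaw 29.54 q [-1.  28.2 -7.9 53.9  0.  59.5] F [-0.3 -0.6 -0.9] M [0.01 0.02 0.03] w 61.8
shift [  0.    0.1 -18. ] rot [-0.01  0.    0.04]
clock: 26.12
ee_pos: [0.6052, -0.0103, 0.004]
tcp_rot: [[0.87, 0.493, -0.0], [0.493, -0.87, 0.0], [-0.0, -0.0, -1.0]]
force: [-0.5, -0.1, -2.3]
width: 0.0622
t 26.12 p [605.2 -10.3   4. ] yaw 29.54 q [-1.  28.4 -8.1 53.5  0.  59.5] F [-0.5 -0.1 -2.3] M [ 0.09 -0.02 -0.01] w 62.2
shift [  0.    0.1 -21. ] rot [-0.01  0.    0.04]
```

```bash
python3 -m inch '[{"xyz":[0,0,0.4],"delta_rot":[0,0,0],"grip":-0.3},{"xyz":[0,0,0.8],"delta_rot":[0,0,0],"grip":-0.3},{"xyz":[0,0,1.2],"delta_rot":[0,0,0],"grip":-0.3},{"xyz":[0,0,1.6],"delta_rot":[0,0,0],"grip":-0.3},{"xyz":[0,0,1.6],"delta_rot":[0,0,0],"grip":-0.3}]'; python3 go.py .6053 -.0104 .025 29.5;  python3 -m inch '[{"xyz":[0,0,0.3],"delta_rot":[0,0,0],"grip":-0.3},{"xyz":[0,0,0.6],"delta_rot":[0,0,0],"grip":-0.3},{"xyz":[0,0,0.9],"delta_rot":[0,0,0],"grip":-0.3},{"xyz":[0,0,0.9],"delta_rot":[0,0,0],"grip":-0.3},{"xyz":[0,0,0.9],"delta_rot":[0,0,0],"grip":-0.3}]'; python3 go.py .6053 -.0104 .025 29.5
```

```text
clock: 26.53
ee_pos: [0.6052, -0.0103, 0.0024]
tcp_rot: [[0.87, 0.493, -0.0], [0.493, -0.87, 0.0], [-0.0, -0.0, -1.0]]
force: [0.1, -1.1, -1.3]
width: 0.0623
t 26.53 p [605.2 -10.3   2.4] yaw 29.54 q [-1.  28.5 -8.3 53.3  0.  59.5] F [ 0.1 -1.1 -1.3] M [ 0.02 -0.05 -0.01] w 62.3
shift [  0.    0.1 -22.6] rot [-0.01  0.    0.04]
clock: 26.95
ee_pos: [0.6053, -0.0103, 0.0017]
tcp_rot: [[0.87, 0.493, 0.0], [0.493, -0.87, 0.0], [0.0, -0.0, -1.0]]
force: [-0.8, -0.3, -0.1]
width: 0.0621
t 26.95 p [605.3 -10.3   1.7] yaw 29.53 q [-1.  28.5 -8.3 53.2  0.  59.5] F [-0.8 -0.3 -0.1] M [-0.    0.01  0.05] w 62.1
shift [ -0.    0.1 -23.3] rot [-0.   -0.01  0.03]
```

```bash
python3 -m inch '[{"xyz":[0,0,0.2],"delta_rot":[0,0,0],"grip":-0.3},{"xyz":[0,0,0.4],"delta_rot":[0,0,0],"grip":-0.3},{"xyz":[0,0,0.6],"delta_rot":[0,0,0],"grip":-0.3},{"xyz":[0,0,0.6],"delta_rot":[0,0,0],"grip":-0.3},{"xyz":[0,0,0.6],"delta_rot":[0,0,0],"grip":-0.3}]'; python3 go.py .6053 -.0104 .025 29.5
```

```text
clock: 27.37
ee_pos: [0.6053, -0.0104, 0.0016]
tcp_rot: [[0.87, 0.493, 0.0], [0.493, -0.87, 0.0], [0.0, 0.0, -1.0]]
force: [-3.1, 0.5, 6.8]
width: 0.0624
t 27.37 p [605.3 -10.4   1.6] yaw 29.54 q [-1.  28.5 -8.3 53.1  0.  59.5] F [-3.1  0.5  6.8] M [ 0.01  0.48 -0.03] w 62.4
shift [ -0.    0.  -23.4] rot [ 0.01 -0.02  0.04]
```

Contact at 6.8 N at z 1.6, against 1.4 expected. Easing off, releasing and withdrawing.

```bash
python3 -m inch '[{"xyz":[0,0,-0.5],"delta_rot":[0,0,0],"grip":-0.3},{"xyz":[0,0,-0.5],"delta_rot":[0,0,0],"grip":0.6},{"xyz":[0,0,-0.5],"delta_rot":[0,0,0],"grip":0.9},{"xyz":[0,0,-0.5],"delta_rot":[0,0,0],"grip":1},{"xyz":[0,0,-0.5],"delta_rot":[0,0,0],"grip":1}]'; python3 -m inch '[{"xyz":[0,0,-3],"delta_rot":[0,0,0],"grip":1},{"xyz":[0,0,-20],"delta_rot":[0,0,0],"grip":1},{"xyz":[0,0,-45],"delta_rot":[0,0,0],"grip":1},{"xyz":[0,0,-75],"delta_rot":[0,0,0],"grip":1},{"xyz":[0,0,-110],"delta_rot":[0,0,0],"grip":1}]';  python3 -m inch '[{"xyz":[-35,0,0],"delta_rot":[0,0,0],"grip":1},{"xyz":[-70,0,0],"delta_rot":[0,0,0],"grip":1},{"xyz":[-105,0,0],"delta_rot":[0,0,0],"grip":1},{"xyz":[-140,0,0],"delta_rot":[0,0,0],"grip":1},{"xyz":[-175,0,0],"delta_rot":[0,0,0],"grip":1}]'; python3 -m inch '[{"xyz":[-30,0,0],"delta_rot":[0,0,0],"grip":1},{"xyz":[-60,0,0],"delta_rot":[0,0,0],"grip":1},{"xyz":[-80,0,0],"delta_rot":[0,0,0],"grip":1},{"xyz":[-80,0,0],"delta_rot":[0,0,0],"grip":1},{"xyz":[-80,0,0],"delta_rot":[0,0,0],"grip":1}]'; python3 ov.py h9 64 -60.5 .052 .066; python3 - <<'E'
from cell import env;import cv2
for n in("top","scene"): cv2.imwrite(f"pics/fin_{n}.png",env.capture(n)[:,:,::-1])
E
```

```text
clock: 27.78
ee_pos: [0.6053, -0.0103, 0.0014]
tcp_rot: [[0.87, 0.493, -0.0], [0.493, -0.87, 0.0], [-0.0, -0.0, -1.0]]
force: [-0.1, 0.3, 0.4]
width: 0.0854
clock: 28.2
ee_pos: [0.6042, -0.0103, 0.1117]
tcp_rot: [[0.87, 0.493, -0.003], [0.493, -0.87, 0.0], [-0.002, -0.001, -1.0]]
force: [1.0, 0.7, 0.5]
width: 0.0855
clock: 28.62
ee_pos: [0.4515, -0.0971, 0.1117]
tcp_rot: [[0.87, 0.493, 0.0], [0.493, -0.87, -0.0], [0.0, 0.0, -1.0]]
force: [-0.2, 0.1, 0.2]
width: 0.0856
clock: 29.03
ee_pos: [0.383, -0.1366, 0.1121]
tcp_rot: [[0.871, 0.491, 0.001], [0.491, -0.871, -0.0], [0.001, 0.001, -1.0]]
force: [0.5, -0.2, 0.5]
width: 0.0852
```

View pics/h9.png

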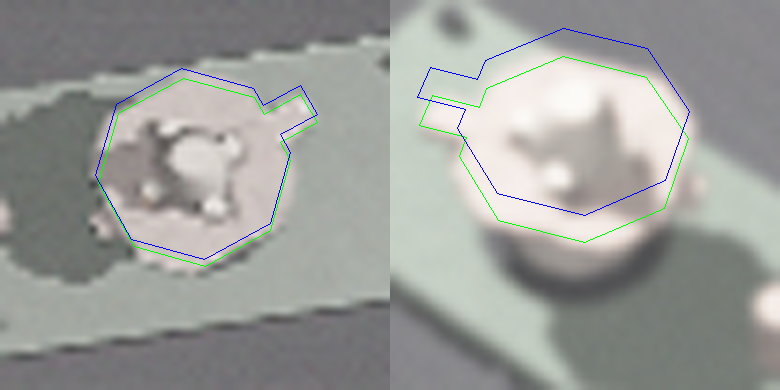

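View pics/fin_scene.png

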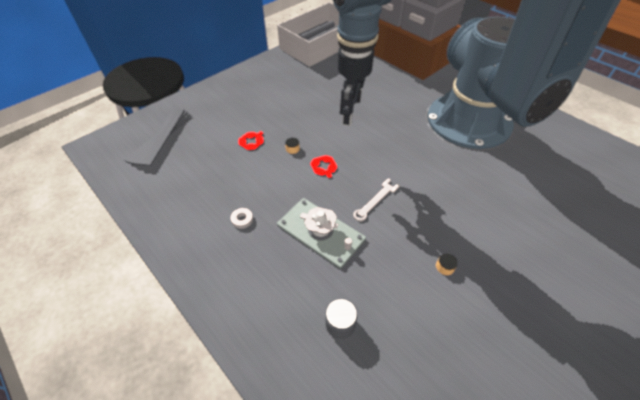

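View pics/fin_top.png

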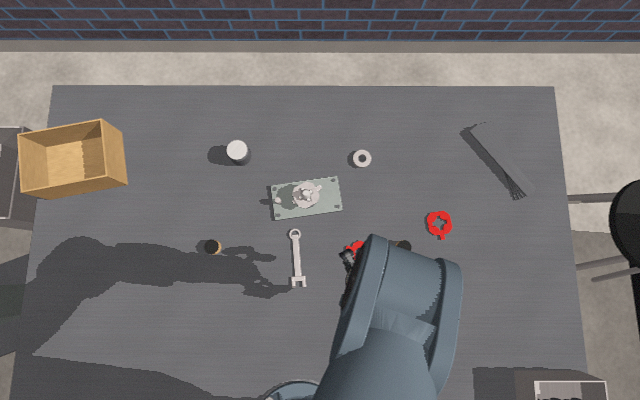

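The separator fits the home outline (green, z = 52 mm) in both views. Its tab in the top crop is at (295,110), and the disc's tab peeks out opposite at (105,225). The spanner, tin and bearing are at their first pixels. Handing in.

```bash
python3 - <<'E'
from cell import env
print(env.get_state()["clock"],env.job_done())
E
```

```text
the job is handed in; nothing more can be done
29.2333 None
```

I built the clutch pack and handed it in at 29.2 s. The friction disc went on first, then the separator on top, and both are home, flat and let go.

- **Disc:** its tab is at yaw about 119.5°, the nearest spline position to the post end. It slid down the splines with only about 3 N of sideways contact, and seated with the last reading at 9.5 N.
- **Separator:** the plain steel one, not the red look-alikes, with its tab pointing the opposite way. It met no resistance on the way down and seated with the last reading at 6.8 N.
- **Last checks:** in both camera views each plate matched its drawn home outline, and a non-home outline 14 mm higher clearly did not fit. The spanner, tin and bearing look to be where they started, by eye in the pictures. The gripper was open and well clear.
- **What disagreed:** the real fingertips sat about 20–25 mm above the reported tool point. Because of this my first close on the disc shut in the air above it, without disturbing it. I then worked from the pictures and the force readings.

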